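# Find the heavy side of a model flywheel on the balancing slide

## Robot

A 6-joint arm with a two-finger parallel gripper is mounted at the origin on the work surface. World frame = base frame: x ahead of the robot, y to its left, z up, the work surface at z = 0. Lengths are in m, angles in rad, forces in N, time in s.
With the tool pointing down it reaches from about 0.3 to 0.875 m from the base axis. Payload 6.4 kg.
Tool frame: the origin (TCP) lies midway between the tips of the shut fingers; the grasp point (between the pads) lies 19 mm behind it; x points along the fingers, y is the direction in which the jaws open and shut, and the axes are right-handed (so a half turn about x gives the same grasp; the last joint's range is limited). The gripper opens to 85 mm and grips with 20 to 120 N. Pads are 22 mm wide; open, the fingers measure 114 mm over their backs; the gripper's body (76 mm by 85 mm) begins 54 mm behind the grasp point. The pads swing forward as they close: fully open they stand 13 mm farther back than shut.
Start: joints at [1.112, 0.181, 1.607, -0, 1.354, -0.206], TCP at [0.144, 0.557, 0.231] pointing down, gripper open.
Joint ranges: [-2.99, 2.99], [-0.89, 2.07], [0.3, 2.58], [-1.14, 4.28], [0, 2.63], [-3.12, 3.12]. Speed limits (rad/s): [2.57, 2.57, 3.01, 3.14, 3.14, 3.14].

## Interface

Orientations are given as a unit quaternion [w, x, y, z].
In Python, from bench import ctrl gives the robot as it stands.
- The arm moves only by the tool step_arm, never from a script. Its argument "motion" is a list of rows, each a list of 7 numbers: the shift along the tool's x, y, z in mm, then the turn, a rotation vector about the tool's x, y, z in degrees, then the closure in counts, from 0 (fully open) to 255 (shut). In form: [[tx, ty, tz, rx, ry, rz, hand], ...]. A call has 1 to 10 rows; each row is the pose to reach, as a shift and turn from the pose commanded when the call began, along the tool's axes at that moment; what a row does not reach only later rows make up. A row lasts 1/8 s, in which the tool goes at most 62.5 mm and 10.7 degrees, less where a joint would pass 70% of its speed; a pose out of reach is approached as far as the arm can. A call with a gripper value outside its range is refused whole. The fingers move at their own pace and stop on an object; the grip force is fixed at half the most. Time passes only in rows, so rows that repeat a pose let the fingers close. It gives the time, the measured TCP pose, the force and the opening at its end, in the units of the state.
- ctrl.get_obs(): the state, without advancing time (a new reading comes with each control period).
- ctrl.camera(name): name is "side" or "top" or "wrist"; returns (picture, depth): 384x512x3 uint8, red, green, blue; 384x512 float32, m along the optical axis (not along the pixel's ray), 0 where there is no reading.
- ctrl.camera_info(name): a dict with "fx", "fy", "cx", "cy" (pixels), "T" (4x4, takes a point from camera to world coordinates); the wrist camera has in their place "hand_eye" (4x4, takes a point from camera to tool coordinates, whose origin is the TCP and whose axes are the tool frame's). Camera axes: x right, y down, z forward; pixel columns grow to the right and rows downward; lengths in m; the calibration is good to about 2 mm. A picture is of the moment at which its call begins: read the wrist's pose just before it. camera_info takes no time and is no camera call.
- ctrl.hand_in(): hands the job in, once; it reports no verdict.
The state is a dict: "time_s": time; "q": joint angles; "dq": joint speeds; "joint_efforts": joint torques, N m; "eef_pos": TCP position; "eef_rot": TCP orientation; "wrist_force": force on the tool from outside, world axes, zero at the start; "torque": the same for the moment, N m; "opening": opening from 0.0 (shut) to 1.0 (fully open).
Only numpy, scipy, OpenCV 4.12 (cv2) and the standard library are available. Lean on these libraries where they do the work, as an engineer would, in place of code of your own. Each camera call takes 0.05 s, during which the arm holds its last target. There are 200 camera calls.

## Task

Push the wheel carrier along its rail until it clicks into the balancing station between the green marks. There, turn the white flywheel by hand to feel where its hidden weight sits, bring that heavy side to the bottom, and finish while still gripping the wheel motionless, carrier still clicked in, so that I can mark its top. Leave the tee cup, cutters, battery pack and foam offcut where they are.

Things in the scene. Friction and masses are not known exactly. Their poses are not given: they have to be found in the camera images.
- rail: Fixed aluminium slide rail, 100 mm wide (its x), running along its own y axis from y = -320 to +180 mm, 32 mm high at its black end blocks. Origin on the work surface on the rail's middle line; +y is the way the carrier is pushed, z up. Two green marks at rail y = +60 mm flank the balancing station.
- carrier (a joint): How far the carrier has slid along the rail's +y, in m (0 to 0.195). It starts at 0 to 0.06; the balancing station is at 0.17, where a sprung ball under it clicks in and then holds it (caught within about 3 mm). Sliding rubs with 3 N; getting into or out of the click takes about 10 to 15 N.
- carrier_plate (a point): Point on the top face of the carrier's plywood plate, below the wheel's centre, 42 mm above the surface; axes as the rail's. The plate is 120 mm wide (x) and reaches 60 mm ahead (+y) and 170 mm behind.
- post_top (a point): Middle of the top of the carrier's white post that bears the wheel's axle, 155 mm above the surface, on the -x side of the wheel. The post is 30 mm wide (y) and 20 mm thick (x); its near face stands 28 mm from the wheel's face.
- wheel_centre (a point): Centre of the flywheel, 135 mm above the surface, on the rail's middle line; does not turn with the wheel, axes as the rail's. The wheel is a closed white disc 160 mm across, 24 mm thick (faces at x = -12 and +12 mm), upright on an axle along x. Four pegs, 10 mm thick, stand 40 mm out of its +x face (x = 12 to 52 mm), 55 mm from the centre; so does a hub cap, 36 mm across, by 12 mm.
- wheel (a joint): Turn of the wheel in rad about the rail's +x (positive takes its top to the rail's -y); no stops. Orange peg and stripe at the top at 0; seen from +x, green, blue, red follow clockwise, 90 degrees apart. A weight is sealed in it, unseen, elsewhere each time; it pulls with 0.10 to 0.14 N m when level with the axle. The axle rubs with 0.165 N m, so the wheel stays where left.
- handle_top (a point): Centre of the top of the carrier's upright orange handle: a round peg 24 mm across, 50 mm tall (z = 42 to 92 mm), on the rail's middle line, 145 mm behind (-y of) the wheel's centre.
- tee_cup: Bystander: blue cup of coloured tees, 68 mm across, 111 mm tall. Origin at the centre of its underside.
- cutters: Bystander: red-handled side cutters lying flat, about 155 mm long, 60 mm wide, 16 mm high. Origin on the table below its pivot.
- battery_pack: Bystander: black holder with two cells, 62 x 34 x 21 mm. Origin at the centre of its underside.
- foam_offcut: Bystander: stepped white foam block, 90 x 60 x 50 mm. Origin at the centre of its underside.

How it is judged:
On the way:
1. the carrier is clicked into the balancing station (within 4 mm) (value of joint carrier between 0.166 and 0.174 m), for 0.3 s.
At the end, for the whole second after the job is handed in: The fingers grip the wheel (over 1.5 N) and it does not turn (under 0.05 rad/s), its hidden heavy side straight below the axle to within 0.35 rad (20 degrees), while the carrier is still clicked in at the station, 0.17 m to within 5 mm (value of joint carrier between 0.165 and 0.175 m and angle between slug's own z axis and vertical above 2.79 rad and contact force between the fingers and wheel above 1.5 N and velocity of joint wheel between -0.05 and 0.05 rad/s); the arm keeps its last pose, push and grip.
It fails at once if a bystander (tee cup, cutters, battery pack, foam offcut) is moved more than 30 mm (distance of any of tee_cup, cutters, battery_pack, foam_offcut from where it was at the start of the episode above 0.03 m).
It also fails if it takes over 72 s, if anything falls off the work surface, if the arm or the gripper's body presses on something with over 40 N, if the wrist force passes 120 N, or if a joint passes its speed limit or range.

## Working session

There is one attempt and no reset: what is moved stays moved. The work goes in short steps, Python scripts to look and compute and a tool call to move; the robot and the scene stay as the last step left them, time stands still between calls to the robot, and variables do not carry over. Pictures are saved under pics/ and viewed, about 8 in all and at most 12, crops included, and the job is handed in when it is done.

Besides the shell and the picture viewer there is one more tool, called after ">>>" as a command line: name --pt "numbers of a row" for each row, then --argument value for the rest. step_arm: Moves the arm, as the interface text tells. Its arguments: {"type":"object","properties":{"motion":{"type":"array","items":{"type":"array","items":{"type":"number"}}}},"required":["motion"]}

```bash
ls; mkdir -p pics
python3 - <<'E'
from bench import ctrl
import cv2,numpy as np
o=ctrl.get_obs();print({k:np.round(v,3).tolist() for k,v in o.items()})
for n in("top","side"):
    p,d=ctrl.camera(n);cv2.imwrite(f"pics/{n}0.png",p[:,:,::-1]);np.save(f"{n}0.npy",d)
    print(n,{k:np.round(v,3).tolist() for k,v in ctrl.camera_info(n).items()})
print(ctrl.camera_info("wrist"))
a=[cv2.imread(f"pics/{n}0.png") for n in("top","side")]
E
```

```text
pics
{'time_s': 0.0, 'q': [1.112, 0.182, 1.608, 0.0, 1.354, -0.206], 'dq': [-0.002, 0.001, -0.002, 0.0, -0.001, 0.001], 'joint_efforts': [-0.002, -44.486, -35.134, -0.0, 0.009, -0.0], 'eef_pos': [0.144, 0.556, 0.23], 'eef_rot': [0.701, 0.089, 0.702, -0.09], 'wrist_force': [0.044, 0.589, 0.15], 'torque': [0.016, 0.017, -0.017], 'opening': 0.998}
top {'fx': 368.907, 'fy': 368.907, 'cx': 259.825, 'cy': 191.804, 'T': [[0.009, -0.982, 0.186, 0.369], [-1.0, -0.014, -0.022, 0.065], [0.024, -0.186, -0.982, 0.987], [0.0, 0.0, 0.0, 1.0]]}
side {'fx': 365.874, 'fy': 365.874, 'cx': 255.43, 'cy': 196.428, 'T': [[0.994, -0.052, 0.092, 0.463], [-0.105, -0.63, 0.77, -0.666], [0.018, -0.775, -0.632, 0.701], [0.0, 0.0, 0.0, 1.0]]}
{'fx': 279.8763426204904, 'fy': 279.8763426204904, 'cx': 246.84906923411444, 'cy': 192.22770571167973, 'hand_eye': array([[ 6.23751819e-04, -3.08193985e-01,  9.51323330e-01,
        -1.42703602e-01],
       [ 9.99999671e-01, -3.01916811e-04, -7.53477326e-04,
         1.89459219e-04],
       [ 5.19437685e-04,  9.51323487e-01,  3.08193695e-01,
        -7.86174030e-02],
       [ 0.00000000e+00,  0.00000000e+00,  0.00000000e+00,
         1.00000000e+00]])}
```

View pics/top0.png

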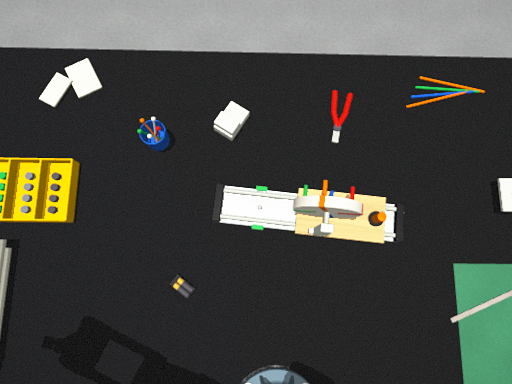

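View pics/side0.png

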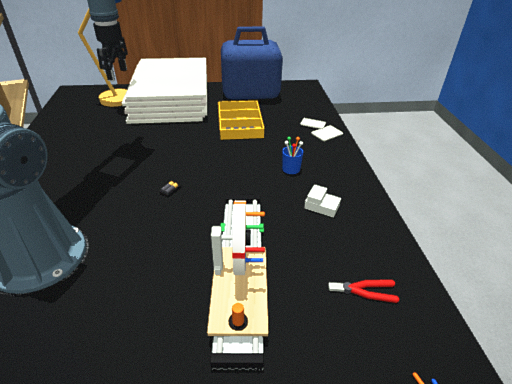

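Top view: rail runs left–right (world y), with end blocks at x≈218 and 398. Green marks are at (262,188) and (257,228), the handle at (377,217) and the orange stripe on top at (325,195). The bystanders are clear of the rail, and the post is on the robot's side.

```bash
cat > h.py <<'E'
import numpy as np,cv2
from bench import ctrl
def cloud(n,p=None,d=None):
    if p is None: p,d=ctrl.camera(n)
    i=ctrl.camera_info(n);v,u=np.mgrid[:384,:512]
    P=np.stack([(u-i['cx'])/i['fx']*d,(v-i['cy'])/i['fy']*d,d],-1)
    return p,P@i['T'][:3,:3].T+i['T'][:3,3],d>0
def hsv(p): return cv2.cvtColor(p,cv2.COLOR_RGB2HSV)
E
python3 - <<'E'
from h import *
for n in("top","side"):
    p=cv2.imread(f"pics/{n}0.png")[:,:,::-1].copy();p,W,ok=cloud(n,p,np.load(f"{n}0.npy"));H=hsv(p)
    for c,(a,b) in dict(green=(50,75),orange=(5,16),red=(-1,3),blue=(105,125)).items():
        m=ok&(H[...,0]>a)&(H[...,0]<b)&(H[...,1]>160)&(H[...,2]>70)&(W[...,0]>.25)&(W[...,0]<.62)&(W[...,1]>-.45)&(W[...,1]<.3)
        k,l,s,_=cv2.connectedComponentsWithStats(m.astype(np.uint8))
        for j in range(1,k):
            if s[j,4]>8:
                q=W[l==j];print(n,c,s[j].tolist(),q.mean(0).round(3),q.min(0).round(3),q.max(0).round(3))
    if n=="top":
        m=ok&(W[...,2]>.205)&(W[...,2]<.225)&(W[...,0]>.25)&(W[...,0]<.62)&(W[...,1]>-.4)&(W[...,1]<.2)
        q=W[m];print("wheeltop",len(q),q.mean(0),q.min(0),q.max(0))
        m=ok&(W[...,2]>.036)&(W[...,2]<.048)&(W[...,0]>.2)&(W[...,0]<.62)&(W[...,1]>-.45)&(W[...,1]<.3)&(H[...,1]>60)
        q=W[m][:,:2].astype(np.float32);print("plate",len(q),cv2.minAreaRect(q))
        m=ok&(W[...,2]>.014)&(W[...,2]<.06)&(W[...,0]>.25)&(W[...,0]<.48)&(W[...,1]>-.45)&(W[...,1]<.3)
        q=W[m][:,:2].astype(np.float32);print("rail",len(q),cv2.minAreaRect(q))
E
```

```text
top green [304, 185, 4, 11, 34] [ 0.54  -0.063  0.122] [ 0.527 -0.068  0.119] [ 0.552 -0.06   0.126]
top green [256, 186, 12, 5, 49] [0.564 0.038 0.015] [ 0.558  0.023 -0.001] [0.571 0.054 0.019]
top green [252, 225, 12, 5, 43] [0.458 0.049 0.014] [0.453 0.034 0.   ] [0.464 0.063 0.019]
top orange [321, 180, 4, 16, 24] [ 0.53  -0.091  0.192] [ 0.51  -0.095  0.187] [ 0.549 -0.083  0.213]
top orange [326, 180, 2, 14, 17] [ 0.56  -0.128  0.058] [ 0.522 -0.142 -0.002] [ 0.592 -0.099  0.191]
top orange [319, 206, 8, 5, 21] [ 0.486 -0.091  0.19 ] [ 0.485 -0.103  0.162] [ 0.487 -0.079  0.215]
top orange [372, 213, 11, 10, 62] [ 0.479 -0.247  0.072] [ 0.47  -0.272  0.045] [ 0.492 -0.242  0.092]
top red [350, 186, 5, 13, 50] [ 0.533 -0.171  0.139] [ 0.514 -0.216 -0.002] [ 0.576 -0.161  0.162]
top blue [330, 190, 4, 6, 18] [ 0.54  -0.133  0.088] [ 0.533 -0.138  0.086] [ 0.546 -0.13   0.09 ]
wheeltop 416 [ 0.49592917 -0.10834608  0.21212446] [ 0.4814116  -0.15193106  0.20503928] [ 0.51136231 -0.06710567  0.21890228]
plate 2218 ((0.4914257526397705, -0.1651143878698349), (0.23073790967464447, 0.
[... 157 characters left out ...]

side green [220, 223, 5, 9, 24] [0.461 0.054 0.013] [ 0.455  0.034 -0.002] [0.466 0.078 0.015]
side green [246, 223, 18, 9, 68] [ 0.546 -0.031  0.084] [ 0.516 -0.069 -0.003] [0.572 0.074 0.123]
side orange [246, 211, 19, 6, 44] [ 0.537 -0.084  0.174] [ 0.513 -0.102 -0.003] [0.581 0.124 0.191]
side orange [232, 308, 12, 18, 168] [ 0.482 -0.264  0.069] [ 0.471 -0.268  0.044] [ 0.493 -0.255  0.091]
side red [245, 247, 20, 5, 64] [ 0.524 -0.168  0.156] [ 0.505 -0.172  0.152] [ 0.543 -0.163  0.16 ]
side red [233, 253, 12, 5, 57] [ 0.49  -0.186  0.162] [ 0.48  -0.189  0.156] [ 0.501 -0.183  0.167]
side blue [245, 258, 18, 4, 52] [ 0.526 -0.135  0.085] [ 0.507 -0.137  0.081] [ 0.545 -0.129  0.089]
```

>>> step_arm --pt "-62 0 0 0 0 0 100" --pt "-75 -60 30 -2 0 0 100" --pt "-75 -120 80 -4 0 0 100" --pt "-75 -175 130 -9 0 0 100" --pt "-75 -230 170 -9 0 0 100" --pt "-75 -285 210 -9 0 0 100" --pt "-75 -335 250 -9 0 0 100" --pt "-75 -385 290 -9 0 0 100" --pt "-75 -435 330 -9 0 0 100" --pt "-75 -485 370 -9 0 0 100"

```text
time_s: 1.35
eef_pos: [0.3606, 0.0382, 0.3064]
eef_rot: [0.707, 0.034, 0.706, -0.034]
wrist_force: [1.4, 1.0, 0.8]
opening: 0.61
```

```bash
cat >> h.py <<'E'
from scipy.spatial.transform import Rotation as Ro
def pose():
    o=ctrl.get_obs();w,x,y,z=o['eef_rot'];return o,np.array(o['eef_pos']),Ro.from_quat([x,y,z,w])
EX=np.array([.9952,-.0976,0]);EY=np.array([.0976,.9952,0]);EZ=np.array([0,0,1.])
def to(p,yaw,alpha=0,d=None):
    """row to reach tcp p; tool y at world yaw deg, tool x pointing down"""
    o,t,R=pose();c,s=np.cos(np.radians(yaw)),np.sin(np.radians(yaw))
    y=np.array([c,s,0]);x=-EZ;G=Ro.from_matrix(np.stack([x,y,np.cross(x,y)],1))
    if alpha: G=Ro.from_rotvec(-np.radians(alpha)*EX)*G
    print("t",round(o['time_s'],2),"tcp",t.round(4),"row",(R.inv().apply(np.array(p)-t)*1e3).round(1),(R.inv()*G).as_rotvec(degrees=True).round(1),"F",np.round(o['wrist_force'],2),"M",np.round(o['torque'],3),"open",round(float(o['opening']),3),"q",np.round(o['q'],2))
E
python3 -c "
from h import *
to([.483,-.254,.30],84.4)"
```

```text
t 1.35 tcp [0.3606 0.0382 0.3064] row [   6.5 -279.2  149.9] [ 0.1  0.1 -0. ] F [1.45 0.98 0.83] M [ 0.033 -0.01  -0.002] open 0.61 q [-0.23 -0.4   1.98  0.    1.56 -1.7 ]
```

>>> step_arm --pt "0 -56 30 0 0 0 100" --pt "0 -112 60 0 0 0 100" --pt "0 -168 90 0 0 0 100" --pt "0 -224 120 0 0 0 100" --pt "6 -279 150 0 0 0 100" --pt "50 -279 150 0 0 0 100" --pt "90 -279 150 0 0 0 100" --pt "126 -279 150 0 0 0 100" --pt "126 -279 150 0 0 0 100"

```text
time_s: 2.48
eef_pos: [0.4809, -0.2501, 0.1769]
eef_rot: [0.704, 0.036, 0.708, -0.032]
wrist_force: [0.2, -0.5, -0.6]
opening: 0.607
```

Run:
```python
from h import *
to([.483,-.254,.056],84.4)
p,d=ctrl.camera("wrist");cv2.imwrite("pics/w1.png",p[:,:,::-1])
o,t,R=pose();i=ctrl.camera_info("wrist");v,u=np.mgrid[:384,:512]
P=np.stack([(u-i['cx'])/i['fx']*d,(v-i['cy'])/i['fy']*d,d],-1)
T=P@i['hand_eye'][:3,:3].T+i['hand_eye'][:3,3];W=R.apply(T.reshape(-1,3)).reshape(T.shape)+t
H=hsv(p);m=(d>0)&(H[...,0]>5)&(H[...,0]<16)&(H[...,1]>150)&(W[...,2]>.085)&(W[...,2]<.1)&(W[...,1]<-.2)
q=W[m];print(len(q),q.mean(0),q.min(0),q.max(0))
```

```text
t 2.48 tcp [ 0.4809 -0.2501  0.1769] row [120.9  -4.2   3.2] [ 0.1 -0.4 -0.2] F [ 0.25 -0.47 -0.56] M [-0.006 -0.011 -0.016] open 0.607 q [-0.7   0.17  1.74  0.    1.24 -2.17]
572 [ 0.48205742 -0.25588059  0.09380281] [ 0.47202615 -0.26744262  0.08502653] [ 0.49428678 -0.24482181  0.09653621]
```

View pics/w1.png

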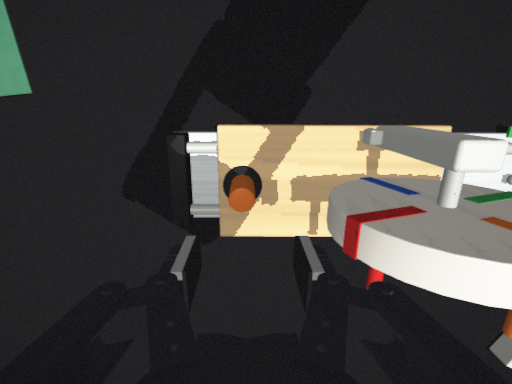

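The wrist view shows the handle top at (242,200), between the jaws at (185,260) and (308,260), with the wheel clear to the right. I'll descend and grip.

>>> step_arm --pt "50 -6 2 0 0 0 100" --pt "95 -6 2 0 0 0 100" --pt "119 -6 2 0 0 0 100" --pt "119 -6 2 0 0 0 100" --pt "119 -6 2 0 0 0 255" --pt "119 -6 2 0 0 0 255" --pt "119 -6 2 0 0 0 255" --pt "119 -6 2 0 0 0 255"

```text
time_s: 3.52
eef_pos: [0.486, -0.2589, 0.064]
eef_rot: [0.708, 0.033, 0.705, -0.035]
wrist_force: [-0.2, 2.5, 5.6]
opening: 0.263
```

```bash
python3 -c "
from h import *
o,t,R=pose();to(t+.154*EY,84.4)"
```

```text
t 3.52 tcp [ 0.486  -0.2589  0.064 ] row [ -0.3 154.    0.3] [0.1 0.2 0.1] F [-0.16  2.49  5.58] M [ 0.429  0.098 -0.053] open 0.263 q [-0.71  0.34  1.79  0.    1.01 -2.18]
```

>>> step_arm --pt "-4 25 0 0 0 0 255" --pt "-4 55 0 0 0 0 255" --pt "-4 85 0 0 0 0 255" --pt "-4 115 0 0 0 0 255" --pt "-4 135 0 0 0 0 255" --pt "-4 145 0 0 0 0 255" --pt "-4 147 0 0 0 0 255"

```text
time_s: 4.4
eef_pos: [0.5003, -0.1141, 0.0645]
eef_rot: [0.708, 0.031, 0.704, -0.035]
wrist_force: [11.7, -19.5, -33.2]
opening: 0.26
```

>>> step_arm --pt "0 2 0 0 0 0 255" --pt "0 3 0 0 0 0 255"

```text
time_s: 4.65
eef_pos: [0.5004, -0.1138, 0.0646]
eef_rot: [0.708, 0.031, 0.704, -0.037]
wrist_force: [10.9, -28.1, -35.9]
opening: 0.261
```

>>> step_arm --pt "0 2 0 0 0 0 255" --pt "0 3 0 0 0 0 255"

```text
time_s: 4.9
eef_pos: [0.5007, -0.11, 0.0645]
eef_rot: [0.708, 0.032, 0.704, -0.037]
wrist_force: [12.9, -11.2, -32.8]
opening: 0.26
```

>>> step_arm --pt "0 2 0 0 0 0 255" --pt "0 3 0 0 0 0 255"

```text
time_s: 5.15
eef_pos: [0.5013, -0.1043, 0.0645]
eef_rot: [0.708, 0.033, 0.704, -0.035]
wrist_force: [14.6, -6.8, -31.2]
opening: 0.261
```

>>> step_arm --pt "4 1 0 0 0 0 255" --pt "4 2 0 0 0 0 255"

```text
time_s: 5.4
eef_pos: [0.5016, -0.1026, 0.0641]
eef_rot: [0.708, 0.033, 0.705, -0.035]
wrist_force: [-1.5, -4.1, 5.6]
opening: 0.264
```

Run:
```python
from h import *
p,d=ctrl.camera("top");cv2.imwrite("pics/top1.png",p[:,:,::-1]);p,W,ok=cloud("top",p,d)
cv2.imwrite("pics/top1c.png",cv2.resize(p[150:260,190:420,::-1],None,fx=3.4,fy=3.4,interpolation=cv2.INTER_CUBIC))
m=ok&(W[...,2]>.205)&(W[...,2]<.225)&(W[...,0]>.45)&(W[...,0]<.55)&(W[...,1]>-.06)&(W[...,1]<.14)
q=W[m];print("wheeltop",len(q),q.mean(0),q.min(0),q.max(0))
o,t,R=pose();to(t,84.4)
```

```text
wheeltop 417 [0.51103543 0.0424576  0.21208453] [ 4.96649446e-01 -4.37317390e-04  2.05033591e-01] [0.52685114 0.0837226  0.21829746]
t 5.45 tcp [ 0.5016 -0.1022  0.064 ] row [0. 0. 0.] [0.1 0.3 0.2] F [ 0.01 -0.57  5.21] M [-0.102  0.068 -0.01 ] open 0.26 q [-0.43  0.26  1.89 -0.    0.98 -1.91]
```

View pics/top1c.png

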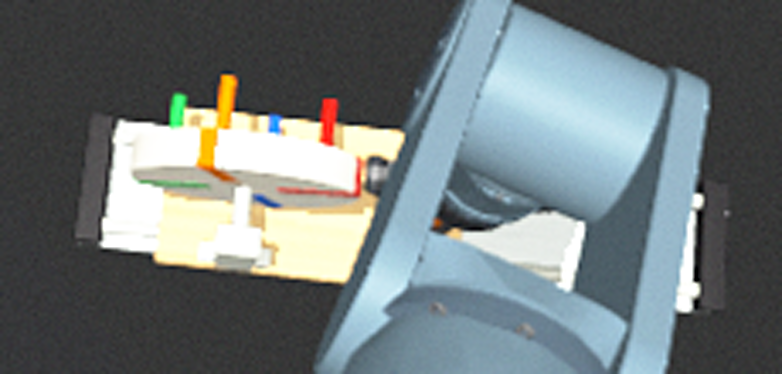

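>>> step_arm --pt "0 1 0 0 0 0 255" --pt "0 2 0 0 0 0 255"

```text
time_s: 5.7
eef_pos: [0.5019, -0.1001, 0.0641]
eef_rot: [0.708, 0.033, 0.705, -0.035]
wrist_force: [-0.2, -2.1, 6.5]
opening: 0.256
```

>>> step_arm --pt "0 1 0 0 0 0 255" --pt "0 2 0 0 0 0 255"

```text
time_s: 5.95
eef_pos: [0.502, -0.099, 0.0641]
eef_rot: [0.708, 0.032, 0.705, -0.035]
wrist_force: [-1.7, -9.6, 4.6]
opening: 0.259
```

>>> step_arm --pt "0 -1 0 0 0 0 255" --pt "0 -2 0 0 0 0 255" --pt "0 -3 0 0 0 0 255"

```text
time_s: 6.32
eef_pos: [0.5019, -0.0996, 0.064]
eef_rot: [0.708, 0.034, 0.704, -0.034]
wrist_force: [2.1, 8.5, 7.9]
opening: 0.257
```

The carrier is clicked in: it stays at y≈-0.0996 while resisting ±9 N either way. Next I'll release it and lift.

>>> step_arm --pt "0 2 0 0 0 0 255" --pt "0 2 0 0 0 0 100" --pt "0 2 0 0 0 0 100" --pt "0 2 0 0 0 0 100" --pt "-50 2 0 0 0 0 100" --pt "-100 2 0 0 0 0 100" --pt "-160 2 0 0 0 0 0" --pt "-220 2 0 0 0 0 0" --pt "-235 2 0 0 0 0 0"

```text
time_s: 7.45
eef_pos: [0.5015, -0.0982, 0.3011]
eef_rot: [0.709, 0.033, 0.704, -0.035]
wrist_force: [0.5, 0.3, -0.3]
opening: 1.0
```

Run:
```python
from h import *
p,W,ok=cloud("side");H=hsv(p);cv2.imwrite("pics/side1.png",p[:,:,::-1])
m=ok&(H[...,0]>5)&(H[...,0]<16)&(H[...,1]>160)&(abs(W[...,0]-.5)<.06)&(abs(W[...,1]+.1)<.04)&(W[...,2]>.04)&(W[...,2]<.1)
q=W[m];print("handle",len(q),q.mean(0),q.min(0),q.max(0))
to([.5115,.044,.29],-5.6)
```

```text
handle 176 [ 0.49836842 -0.10652577  0.07221065] [ 0.48688693 -0.11259005  0.04439825] [ 0.51032179 -0.090151    0.09294017]
t 7.5 tcp [ 0.5013 -0.0982  0.3007] row [ 10.4 142.5  -3.4] [90.1  0.4 -0.2] F [ 0.   -0.59  1.04] M [-0.002 -0.005 -0.025] open 0.999 q [-0.43 -0.02  1.68  0.    1.47 -1.9 ]
```

```bash
cat >> h.py <<'E'
C=np.array([.5115,.044,.135])
def u(a): return np.sin(np.radians(a))*EY+np.cos(np.radians(a))*EZ
def rim(r,a): to(C+r/1e3*u(a),-5.6,a)
E
python3 -c "
from h import *
rim(150,-18)"
```

```text
t 7.5 tcp [ 0.5013 -0.0982  0.3007] row [22.8 96.2 -3.6] [89.4 14.5 14. ] F [ 0.   -0.59  1.04] M [-0.002 -0.005 -0.025] open 0.999 q [-0.43 -0.02  1.68  0.    1.47 -1.9 ]
```

>>> step_arm --pt "0 20 0 10 0 0 0" --pt "0 40 0 20 0 0 0" --pt "0 60 0 30 0 0 0" --pt "0 80 0 40 2 2 0" --pt "0 96 -3 50 4 4 0" --pt "5 96 -3 60 7 7 0" --pt "10 96 -3 70 10 10 0" --pt "16 96 -3 80 12 12 0" --pt "22 96 -3 89 14 14 0" --pt "22 96 -3 89.4 14.5 14 0"

```text
time_s: 8.75
eef_pos: [0.5044, -0.0017, 0.2717]
eef_rot: [0.39, 0.598, 0.546, -0.437]
wrist_force: [0.0, -0.1, 0.8]
opening: 1.003
```

Run:
```python
from h import *
rim(55,-18)
p,d=ctrl.camera("wrist");cv2.imwrite("pics/w2.png",p[:,:,::-1])
```

```text
t 8.75 tcp [ 0.5044 -0.0017  0.2717] row [89.3  3.4 -1.3] [-0.3 -0.2  0.6] F [ 0.03 -0.15  0.76] M [-0.126 -0.007 -0.015] open 1.003 q [-0.43  0.01  1.74  0.3   1.51 -0.37]
```

View pics/w2.png

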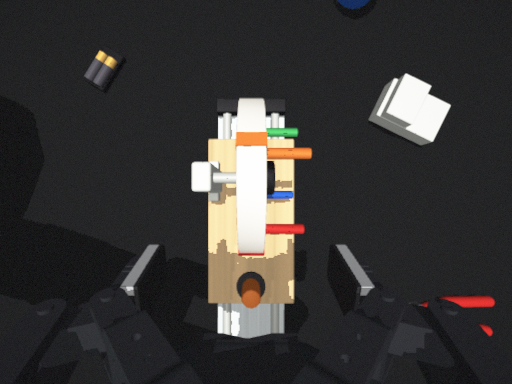

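The wheel is edge-on at column 251, centred between the jaws (146/353). The red peg (row 229) and orange peg (row 153) are on either side of the grip spot.

>>> step_arm --pt "45 3 -1 0 0 0 0" --pt "80 3 -1 0 0 0 0" --pt "89 3 -1 0 0 0 0" --pt "89 3 -1 0 0 0 0"

```text
time_s: 9.3
eef_pos: [0.5113, 0.0267, 0.1901]
eef_rot: [0.392, 0.598, 0.546, -0.436]
wrist_force: [0.2, 0.9, 0.5]
opening: 1.0
```

>>> step_arm --pt "0 0 0 0 0 0 255" --pt "0 0 0 0 0 0 255" --pt "0 0 0 0 0 0 255" --pt "0 0 0 0 0 0 255" --pt "0 0 0 0 0 0 255"

```text
time_s: 9.93
eef_pos: [0.5101, 0.0262, 0.1909]
eef_rot: [0.392, 0.598, 0.546, -0.437]
wrist_force: [-10.7, -2.5, 8.9]
opening: 0.265
```

Run:
```python
from h import *
rim(55,-18)
```

```text
t 9.93 tcp [0.5101 0.0262 0.1909] row [ 3.7 -0.3  0.4] [-0.1 -0.1  0.5] F [-10.71  -2.47   8.93] M [0.073 1.301 0.411] open 0.265 q [-0.38  0.09  1.83  0.31  1.33 -0.37]
```

>>> step_arm --pt "-3 -1.5 0 0 0 0 255" --pt "-3 -1.5 0 0 0 0 255"

```text
time_s: 10.18
eef_pos: [0.5097, 0.0259, 0.1912]
eef_rot: [0.392, 0.599, 0.545, -0.437]
wrist_force: [6.9, 1.2, -14.8]
opening: 0.261
```

>>> step_arm --pt "0.1 0 -4 0 -4 0 255" --pt "0.6 0 -8.1 0 -8 0 255"

```text
time_s: 10.42
eef_pos: [0.5105, 0.0336, 0.1934]
eef_rot: [0.429, 0.567, 0.516, -0.478]
wrist_force: [5.1, 2.1, -15.6]
opening: 0.267
```

```bash
cat >> h.py <<'E'
def log(s,f="log.txt"):
    o,t,R=pose();F=np.array(o['wrist_force']);M=np.array(o['torque']);r=t-C
    X=R.as_matrix()[:,0];a=np.degrees(np.arctan2(-X@EY,-X@EZ))
    T=np.cross(r,F)@-EX   # torque of outside on tool about -EX at C, force part
    print(s,"t",o['time_s'],"alpha",a.round(2),"rad",np.round(np.linalg.norm(r-(r@EX)*EX)*1e3,1),"F",(np.array([F@EX,F@EY,F@EZ])).round(2),"Fr",(F@u(a)).round(2),"Ft",(F@u(a+90)).round(2),"T(F)",T.round(3),"M",np.array([M@EX,M@EY,M@EZ]).round(3),"q",np.round(o['q'],2))
E
python3 -c "
from h import *
log('+')"
```

```text
+ t 10.425 alpha -10.08 rad 59.3 F [  4.85   2.56 -15.62] Fr -15.83 Ft -0.21 T(F) -0.014 M [-0.077 -1.015 -0.121] q [-0.28  0.07  1.82  0.18  1.29 -0.23]
```

>>> step_arm --pt "1.9 0.4 -2 0 -2 0 255" --pt "2.3 0.4 -6.1 0 -6 0 255"

```text
time_s: 10.68
eef_pos: [0.5113, 0.0397, 0.1941]
eef_rot: [0.455, 0.541, 0.493, -0.507]
wrist_force: [-3.1, 0.0, -0.7]
opening: 0.269
```

```bash
python3 -c "
from h import *
log('+')"
```

```text
+ t 10.675 alpha -4.09 rad 59.3 F [-3.05 -0.28 -0.73] Fr -0.7 Ft -0.34 T(F) -0.02 M [0.194 0.387 0.043] q [-0.2   0.08  1.8   0.07  1.28 -0.12]
```

>>> step_arm --pt "0.1 0 -4 0 -4 0 255" --pt "0.6 0 -8.1 0 -8 0 255"

```text
time_s: 10.92
eef_pos: [0.5121, 0.0481, 0.1943]
eef_rot: [-0.489, -0.504, -0.46, 0.543]
wrist_force: [-3.8, -0.1, 0.9]
opening: 0.264
```

```bash
python3 -c "
from h import *
log('+')"
```

```text
+ t 10.925 alpha 3.95 rad 59.5 F [-3.78 -0.46  0.94] Fr 0.9 Ft -0.52 T(F) -0.031 M [ 0.217  0.415 -0.212] q [-0.09  0.1   1.78 -0.07  1.27  0.03]
```

>>> step_arm --pt "0.1 0 -4 0 -4 0 255" --pt "0.6 0 -8.1 0 -8 0 255"

```text
time_s: 11.18
eef_pos: [0.513, 0.0563, 0.1934]
eef_rot: [-0.52, -0.465, -0.424, 0.577]
wrist_force: [-4.2, 0.7, 1.9]
opening: 0.264
```

```bash
python3 -c "
from h import *
log('+')"
```

```text
+ t 11.175 alpha 11.94 rad 59.7 F [-4.23  0.33  1.9 ] Fr 1.92 Ft -0.07 T(F) -0.004 M [ 0.322  0.5   -0.254] q [ 0.01  0.14  1.75 -0.22  1.29  0.17]
```

>>> step_arm --pt "0.1 0 -4 0 -4 0 255" --pt "0.6 0 -8.1 0 -8 0 255"

```text
time_s: 11.42
eef_pos: [0.5138, 0.0642, 0.1913]
eef_rot: [-0.548, -0.424, -0.387, 0.608]
wrist_force: [-3.7, 1.9, 3.3]
opening: 0.266
```

```bash
python3 -c "
from h import *
log('+')"
```

```text
+ t 11.425 alpha 19.93 rad 59.8 F [-3.85  1.54  3.29] Fr 3.62 Ft 0.32 T(F) 0.019 M [ 0.339  0.548 -0.376] q [ 0.1   0.19  1.72 -0.35  1.32  0.3 ]
```

```bash
cat > L.py <<'E'
import sys,json
from h import *
o=ctrl.get_obs();f=sys.argv[2] if len(sys.argv)>2 else "rim.jsonl"
open(f,"a").write(json.dumps(dict(dir=int(sys.argv[1]),**{k:np.array(v).tolist() for k,v in o.items()}))+"\n")
if len(sys.argv)<4: log(sys.argv[1])
E
echo ok
```

```text
ok
```

>>> step_arm --pt "-0.2 -0.3 -5.1 0 -5 0 255"

```text
time_s: 11.55
eef_pos: [0.5142, 0.069, 0.1895]
eef_rot: [-0.565, -0.397, -0.362, 0.626]
wrist_force: [-1.1, -0.3, -3.4]
opening: 0.267
```

```bash
python3 L.py 1
```

```text
1 t 11.55 alpha 24.92 rad 60.0 F [-1.04 -0.36 -3.41] Fr -3.25 Ft 1.11 T(F) 0.066 M [ 0.574  0.035 -0.21 ] q [ 0.16  0.24  1.69 -0.43  1.35  0.38]
```

>>> step_arm --pt "0 0 -5.1 0 -5 0 255"

```text
time_s: 11.68
eef_pos: [0.5147, 0.0737, 0.1872]
eef_rot: [-0.58, -0.37, -0.337, 0.643]
wrist_force: [-1.3, -0.9, -2.5]
opening: 0.263
```

```bash
python3 L.py 1
```

```text
1 t 11.675 alpha 29.94 rad 60.1 F [-1.2  -1.05 -2.45] Fr -2.65 Ft 0.31 T(F) 0.018 M [ 0.505  0.119 -0.361] q [ 0.21  0.28  1.67 -0.5   1.39  0.45]
```

>>> step_arm --pt "0.2 0 -5.1 0 -5 0 255"

```text
time_s: 11.8
eef_pos: [0.5151, 0.0781, 0.1845]
eef_rot: [-0.594, -0.341, -0.312, 0.658]
wrist_force: [-0.9, 0.0, -1.9]
opening: 0.264
```

```bash
python3 L.py 1
```

```text
1 t 11.8 alpha 34.94 rad 60.2 F [-0.87 -0.04 -1.9 ] Fr -1.58 Ft 1.06 T(F) 0.063 M [ 0.507  0.132 -0.435] q [ 0.25  0.33  1.64 -0.57  1.43  0.51]
```

>>> step_arm --pt "0.2 0 -5.1 0 -5 0 255"

```text
time_s: 11.92
eef_pos: [0.5155, 0.0822, 0.1814]
eef_rot: [-0.607, -0.312, -0.286, 0.672]
wrist_force: [-1.0, 0.9, -0.6]
opening: 0.265
```

```bash
python3 L.py 1
```

```text
1 t 11.925 alpha 39.93 rad 60.3 F [-1.07  0.75 -0.61] Fr 0.01 Ft 0.97 T(F) 0.058 M [ 0.538  0.088 -0.399] q [ 0.29  0.39  1.62 -0.64  1.48  0.57]
```

>>> step_arm --pt "0.2 0 -5.1 0 -5 0 255"

```text
time_s: 12.05
eef_pos: [0.5159, 0.0861, 0.178]
eef_rot: [-0.619, -0.283, -0.259, 0.685]
wrist_force: [-0.4, 0.1, 0.3]
opening: 0.264
```

```bash
python3 L.py 1
```

```text
1 t 12.05 alpha 44.92 rad 60.3 F [-0.39  0.08  0.32] Fr 0.28 Ft -0.17 T(F) -0.01 M [ 0.543  0.015 -0.446] q [ 0.33  0.44  1.59 -0.7   1.52  0.61]
```

>>> step_arm --pt "0.2 0 5.1 0 5 0 255" --pt "0.9 0 10.2 0 10 0 255"

```text
time_s: 12.3
eef_pos: [0.5151, 0.0791, 0.1828]
eef_rot: [-0.594, -0.342, -0.315, 0.657]
wrist_force: [2.5, 1.9, -8.0]
opening: 0.268
```

```bash
python3 L.py -1
```

```text
-1 t 12.3 alpha 34.56 rad 59.4 F [ 2.27  2.13 -8.03] Fr -5.4 Ft 6.3 T(F) 0.385 M [ 1.526  0.022 -0.008] q [ 0.25  0.33  1.64 -0.57  1.43  0.51]
```

>>> step_arm --pt "0.2 0 5.1 0 5 0 255"

```text
time_s: 12.42
eef_pos: [0.5146, 0.0747, 0.1857]
eef_rot: [-0.579, -0.371, -0.341, 0.641]
wrist_force: [1.9, 2.4, -9.4]
opening: 0.269
```

```bash
python3 L.py -1
```

```text
-1 t 12.425 alpha 29.48 rad 59.3 F [ 1.71  2.54 -9.43] Fr -6.95 Ft 6.85 T(F) 0.42 M [1.646 0.061 0.19 ] q [ 0.2   0.28  1.67 -0.5   1.39  0.44]
```

>>> step_arm --pt "0.2 0 5.1 0 5 0 255"

```text
time_s: 12.55
eef_pos: [0.5141, 0.0702, 0.1882]
eef_rot: [-0.564, -0.399, -0.365, 0.624]
wrist_force: [2.2, 2.3, -10.4]
opening: 0.271
```

```bash
python3 L.py -1
```

```text
-1 t 12.55 alpha 24.47 rad 59.3 F [  1.94   2.52 -10.38] Fr -8.4 Ft 6.59 T(F) 0.407 M [ 1.627 -0.03   0.186] q [ 0.15  0.23  1.7  -0.42  1.35  0.37]
```

>>> step_arm --pt "0.2 0 5.1 0 5 0 255"

```text
time_s: 12.68
eef_pos: [0.5137, 0.0654, 0.1902]
eef_rot: [-0.547, -0.426, -0.39, 0.606]
wrist_force: [2.1, 4.0, -10.8]
opening: 0.267
```

```bash
python3 L.py -1
```

```text
-1 t 12.675 alpha 19.47 rad 59.2 F [  1.68   4.14 -10.78] Fr -8.78 Ft 7.49 T(F) 0.461 M [ 1.579 -0.056  0.277] q [ 0.1   0.19  1.72 -0.34  1.32  0.3 ]
```

>>> step_arm --pt "0.2 0 5.1 0 5 0 255"

```text
time_s: 12.8
eef_pos: [0.5132, 0.0606, 0.1918]
eef_rot: [-0.53, -0.452, -0.413, 0.587]
wrist_force: [1.6, 4.8, -10.7]
opening: 0.265
```

```bash
python3 L.py -1
```

```text
-1 t 12.8 alpha 14.48 rad 59.2 F [  1.09   4.89 -10.66] Fr -9.1 Ft 7.4 T(F) 0.455 M [ 1.58  -0.092  0.278] q [ 0.04  0.16  1.74 -0.26  1.3   0.22]
```

>>> step_arm --pt "0 0 0 0 0 0 0" --pt "0 0 0 0 0 0 0" --pt "0 0 0 0 0 0 0" --pt "-50 0 0 0 0 0 0" --pt "-100 0 0 0 0 0 0" --pt "-100 0 0 0 0 0 255"

```text
time_s: 13.55
eef_pos: [0.5186, 0.086, 0.2939]
eef_rot: [-0.533, -0.452, -0.409, 0.586]
wrist_force: [-0.1, 0.3, 0.1]
opening: 0.82
```

Run:
```python
from h import *
to(C+.038*EX-.065*EY+np.array([0,0,.125]),-5.6)
p,W,ok=cloud("side");H=hsv(p);cv2.imwrite("pics/side2.png",p[:,:,::-1])
for c,(a,b) in dict(green=(50,75),orange=(5,16),red=(-1,3),blue=(105,125)).items():
    D=W-C;x=D@EX
    m=ok&(H[...,0]>a)&(H[...,0]<b)&(H[...,1]>160)&(x>.012)&(x<.052)&(abs(D@EY)<.09)&(abs(D[...,2])<.085)
    if m.sum()>5: print(c,m.sum(),np.median(D[m]@EY),np.median(D[m][:,2]))
```

```text
t 13.55 tcp [0.5186 0.086  0.2939] row [60.3 34.8 95.3] [ 0.  14.8 -0.1] F [-0.1   0.34  0.11] M [ 0.077 -0.029  0.013] open 0.82 q [ 0.09  0.09  1.6  -0.25  1.5   0.21]
green 33 0.03166557840875843 -0.042108045241989966
orange 52 0.04120040318577227 0.03476801026821613
red 67 -0.036124391416770485 0.04611861464663791
blue 46 -0.046427206741251635 -0.030848425103125965
```

>>> step_arm --pt "0 20 50 0 8 0 255" --pt "20 35 95 0 14.8 0 255" --pt "60 35 95 0 14.8 0 255" --pt "60 35 95 0 14.8 0 255"

```text
time_s: 14.1
eef_pos: [0.5373, -0.0261, 0.2507]
eef_rot: [-0.47, -0.521, -0.478, 0.528]
wrist_force: [0.6, -0.5, -0.5]
opening: 0.002
```

Run:
```python
from h import *
to(C+.038*EX-.065*EY+np.array([0,0,.022]),-5.6)
p,d=ctrl.camera("wrist");cv2.imwrite("pics/w3.png",p[:,:,::-1])
```

```text
t 14.1 tcp [ 0.5373 -0.0261  0.2507] row [93.6  6.9 -2.3] [-0.2 -0.   0.9] F [ 0.58 -0.53 -0.46] M [-0.028 -0.042  0.023] open 0.002 q [-0.27  0.09  1.67 -0.    1.4  -0.17]
```

View pics/w3.png

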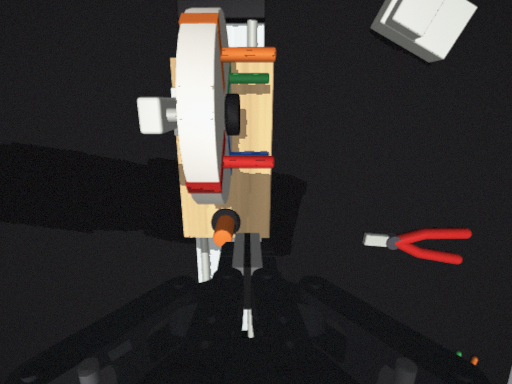

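The shut fingers point down behind the red peg (247,161) and clear of the handle. I'll descend and push red over the top, logging the moment as I go.

>>> step_arm --pt "50 7 -2 0 0 0 255" --pt "94 7 -2 0 0 0 255" --pt "94 7 -5 0 0 0 255"

```text
time_s: 14.52
eef_pos: [0.545, -0.019, 0.1589]
eef_rot: [-0.472, -0.52, -0.479, 0.526]
wrist_force: [1.0, -0.4, 0.1]
opening: 0.001
```

```bash
python3 L.py 0 peg.jsonl
```

```text
0 t 14.525 alpha -0.0 rad 64.0 F [ 0.99 -0.27  0.1 ] Fr 0.1 Ft -0.27 T(F) -0.0 M [ 0.035 -0.02   0.015] q [-0.25  0.2   1.74 -0.    1.22 -0.15]
```

>>> step_arm --pt "0 0 -4 0 0 0 255"

```text
time_s: 14.65
eef_pos: [0.549, -0.0163, 0.1636]
eef_rot: [-0.475, -0.523, -0.476, 0.525]
wrist_force: [-0.4, 0.5, 0.1]
opening: 0.002
```

```bash
python3 L.py 0 peg.jsonl
```

```text
0 t 14.65 alpha 0.08 rad 63.2 F [-0.41  0.46  0.08] Fr 0.08 Ft 0.46 T(F) 0.018 M [0.045 0.015 0.013] q [-0.24  0.2   1.73 -0.    1.22 -0.15]
```

>>> step_arm --pt "0 0 -4 0 0 0 255"

```text
time_s: 14.78
eef_pos: [0.5497, -0.0128, 0.1641]
eef_rot: [-0.475, -0.523, -0.475, 0.525]
wrist_force: [0.8, 0.2, 0.2]
opening: -0.003
```

```bash
python3 L.py 0 peg.jsonl
```

```text
0 t 14.775 alpha 0.09 rad 60.3 F [0.74 0.23 0.21] Fr 0.21 Ft 0.23 T(F) 0.018 M [-0.032  0.007  0.069] q [-0.24  0.2   1.73 -0.    1.21 -0.14]
```

>>> step_arm --pt "0 0 -4 0 0 0 255"

```text
time_s: 14.9
eef_pos: [0.5494, -0.009, 0.1631]
eef_rot: [-0.474, -0.523, -0.475, 0.525]
wrist_force: [-0.1, -0.2, 0.2]
opening: -0.001
```

```bash
python3 L.py 1 peg.jsonl
```

```text
1 t 14.9 alpha 0.07 rad 56.5 F [-0.06 -0.19  0.18] Fr 0.18 Ft -0.19 T(F) 0.004 M [ 0.016  0.021 -0.019] q [-0.23  0.2   1.73 -0.    1.21 -0.13]
```

>>> step_arm --pt "0 0 -4 0 0 0 255"

```text
time_s: 15.02
eef_pos: [0.5497, -0.0067, 0.163]
eef_rot: [-0.475, -0.522, -0.475, 0.526]
wrist_force: [-3.6, -9.8, 7.2]
opening: -0.002
```

```bash
python3 L.py 1 peg.jsonl
```

```text
1 t 15.025 alpha 0.24 rad 54.5 F [ -2.59 -10.14   7.16] Fr 7.12 Ft -10.17 T(F) 0.05 M [-1.446  0.286  0.032] q [-0.23  0.2   1.73 -0.    1.21 -0.13]
```

>>> step_arm --pt "0 0 -4 0 0 0 255"

```text
time_s: 15.15
eef_pos: [0.5504, -0.003, 0.1632]
eef_rot: [-0.475, -0.522, -0.474, 0.526]
wrist_force: [-1.6, -5.1, 4.5]
opening: 0.003
```

```bash
python3 L.py 1 peg.jsonl
```

```text
1 t 15.15 alpha 0.23 rad 51.4 F [-1.14 -5.26  4.47] Fr 4.45 Ft -5.28 T(F) 0.044 M [-0.763 -0.045 -0.043] q [-0.22  0.2   1.73 -0.    1.21 -0.12]
```

>>> step_arm --pt "0 0 -4 0 0 0 255"

```text
time_s: 15.28
eef_pos: [0.5506, 0.0016, 0.1627]
eef_rot: [-0.474, -0.523, -0.475, 0.526]
wrist_force: [0.7, -4.1, 4.3]
opening: -0.002
```

```bash
python3 L.py 1 peg.jsonl
```

```text
1 t 15.275 alpha 0.16 rad 47.4 F [ 1.08 -4.    4.27] Fr 4.26 Ft -4.01 T(F) 0.053 M [-0.675 -0.116 -0.006] q [-0.21  0.2   1.73 -0.    1.21 -0.11]
```

>>> step_arm --pt "0 0 -4 0 0 0 255"

```text
time_s: 15.4
eef_pos: [0.5514, 0.0054, 0.1631]
eef_rot: [-0.475, -0.523, -0.474, 0.526]
wrist_force: [0.4, -6.2, 9.2]
opening: 0.001
```

```bash
python3 L.py 1 peg.jsonl
```

```text
1 t 15.4 alpha 0.18 rad 44.5 F [ 1.01 -6.1   9.2 ] Fr 9.18 Ft -6.12 T(F) 0.146 M [-0.829 -0.04   0.023] q [-0.2   0.2   1.73 -0.    1.21 -0.1 ]
```

>>> step_arm --pt "0 0 -4 0 0 0 255"

```text
time_s: 15.52
eef_pos: [0.5524, 0.0092, 0.1637]
eef_rot: [-0.475, -0.523, -0.474, 0.525]
wrist_force: [1.2, -7.0, 10.6]
opening: 0.001
```

```bash
python3 L.py 1 peg.jsonl
```

```text
1 t 15.525 alpha 0.19 rad 42.0 F [ 1.88 -6.81 10.61] Fr 10.58 Ft -6.84 T(F) 0.13 M [-0.853  0.021 -0.05 ] q [-0.2   0.2   1.73 -0.    1.21 -0.1 ]
```

>>> step_arm --pt "0 0 -4 0 0 0 255"

```text
time_s: 15.65
eef_pos: [0.5533, 0.0132, 0.1641]
eef_rot: [-0.475, -0.524, -0.474, 0.525]
wrist_force: [3.0, -5.8, 11.4]
opening: 0.002
```

```bash
python3 L.py 1 peg.jsonl
```

```text
1 t 15.65 alpha 0.17 rad 39.4 F [ 3.58 -5.45 11.36] Fr 11.34 Ft -5.48 T(F) 0.143 M [-0.783 -0.205 -0.113] q [-0.19  0.2   1.72 -0.    1.21 -0.09]
```

>>> step_arm --pt "0 0 -4 0 0 0 255"

```text
time_s: 15.78
eef_pos: [0.5542, 0.0174, 0.1644]
eef_rot: [-0.476, -0.524, -0.473, 0.525]
wrist_force: [4.5, -4.8, 11.9]
opening: 0.003
```

```bash
python3 L.py 1 peg.jsonl
```

```text
1 t 15.775 alpha 0.15 rad 36.9 F [ 4.92 -4.31 11.85] Fr 11.84 Ft -4.34 T(F) 0.138 M [-0.626 -0.337 -0.102] q [-0.18  0.2   1.72 -0.    1.21 -0.08]
```

>>> step_arm --pt "0 0 -4 0 0 0 255"

```text
time_s: 15.9
eef_pos: [0.5549, 0.0216, 0.1645]
eef_rot: [-0.476, -0.524, -0.473, 0.524]
wrist_force: [4.7, -3.9, 10.6]
opening: 0.0
```

```bash
python3 L.py 1 peg.jsonl
```

```text
1 t 15.9 alpha 0.12 rad 34.6 F [ 5.06 -3.37 10.59] Fr 10.59 Ft -3.4 T(F) 0.092 M [-0.491 -0.493 -0.161] q [-0.17  0.21  1.72 -0.    1.21 -0.07]
```

>>> step_arm --pt "0 0 -4 0 0 0 255"

```text
time_s: 16.02
eef_pos: [0.5554, 0.0257, 0.1645]
eef_rot: [0.476, 0.524, 0.473, -0.524]
wrist_force: [6.1, -3.0, 10.3]
opening: -0.003
```

```bash
python3 L.py 1 peg.jsonl
```

```text
1 t 16.025 alpha 0.11 rad 32.6 F [ 6.41 -2.39 10.34] Fr 10.33 Ft -2.41 T(F) 0.074 M [-0.467 -0.588 -0.131] q [-0.17  0.21  1.72 -0.    1.21 -0.07]
```

>>> step_arm --pt "0 0 -4 0 0 0 255"

```text
time_s: 16.15
eef_pos: [0.5558, 0.0298, 0.1643]
eef_rot: [0.476, 0.524, 0.473, -0.524]
wrist_force: [7.1, -3.3, 7.7]
opening: 0.003
```

```bash
python3 L.py 1 peg.jsonl
```

```text
1 t 16.15 alpha 0.09 rad 30.9 F [ 7.41 -2.62  7.71] Fr 7.71 Ft -2.63 T(F) -0.001 M [-0.303 -0.626 -0.182] q [-0.16  0.21  1.72 -0.    1.21 -0.06]
```

>>> step_arm --pt "0 0 -4 0 0 0 255"

```text
time_s: 16.27
eef_pos: [0.5562, 0.034, 0.1642]
eef_rot: [0.475, 0.525, 0.474, -0.524]
wrist_force: [7.4, -1.8, 7.6]
opening: -0.003
```

```bash
python3 L.py 1 peg.jsonl
```

```text
1 t 16.275 alpha 0.07 rad 29.7 F [ 7.57 -1.08  7.55] Fr 7.55 Ft -1.09 T(F) 0.011 M [-0.252 -0.76  -0.135] q [-0.15  0.21  1.72 -0.    1.21 -0.05]
```

>>> step_arm --pt "0 0 -4 0 0 0 255"

```text
time_s: 16.4
eef_pos: [0.5565, 0.0378, 0.164]
eef_rot: [0.476, 0.524, 0.474, -0.524]
wrist_force: [8.1, -4.9, 5.3]
opening: 0.004
```

```bash
python3 L.py 1 peg.jsonl
```

```text
1 t 16.4 alpha 0.09 rad 29.0 F [ 8.56 -4.13  5.31] Fr 5.31 Ft -4.14 T(F) -0.111 M [-0.685 -0.7   -0.067] q [-0.14  0.21  1.71 -0.    1.21 -0.04]
```

>>> step_arm --pt "0 0 -4 0 0 0 255"

```text
time_s: 16.52
eef_pos: [0.5569, 0.0411, 0.1638]
eef_rot: [-0.476, -0.524, -0.473, 0.524]
wrist_force: [8.2, -8.2, 4.9]
opening: -0.002
```

```bash
python3 L.py 1 peg.jsonl
```

```text
1 t 16.525 alpha 0.18 rad 28.8 F [ 8.99 -7.31  4.89] Fr 4.87 Ft -7.32 T(F) -0.218 M [-1.397 -0.633 -0.054] q [-0.14  0.21  1.71 -0.    1.21 -0.04]
```

>>> step_arm --pt "0 0 -4 0 0 0 255"

```text
time_s: 16.65
eef_pos: [0.5572, 0.0442, 0.1635]
eef_rot: [-0.476, -0.523, -0.473, 0.525]
wrist_force: [9.4, -12.5, 2.7]
opening: 0.003
```

```bash
python3 L.py 1 peg.jsonl
```

```text
1 t 16.65 alpha 0.27 rad 28.9 F [ 10.59 -11.52   2.65] Fr 2.6 Ft -11.53 T(F) -0.341 M [-1.937 -0.801 -0.116] q [-0.13  0.21  1.71 -0.    1.21 -0.03]
```

>>> step_arm --pt "0 0 -4 0 0 0 255"

```text
time_s: 16.77
eef_pos: [0.5577, 0.0477, 0.1633]
eef_rot: [-0.476, -0.523, -0.473, 0.525]
wrist_force: [11.0, -9.7, 1.8]
opening: 0.003
```

```bash
python3 L.py 1 peg.jsonl
```

```text
1 t 16.775 alpha 0.3 rad 29.4 F [11.85 -8.61  1.78] Fr 1.74 Ft -8.62 T(F) -0.258 M [-1.778 -0.87  -0.06 ] q [-0.12  0.22  1.71 -0.01  1.21 -0.02]
```

>>> step_arm --pt "0 0 -4 0 0 0 255"

```text
time_s: 16.9
eef_pos: [0.5581, 0.0519, 0.1631]
eef_rot: [-0.476, -0.524, -0.473, 0.525]
wrist_force: [10.3, -7.3, 1.2]
opening: 0.001
```

```bash
python3 L.py 1 peg.jsonl
```

```text
1 t 16.9 alpha 0.26 rad 30.7 F [10.95 -6.3   1.15] Fr 1.12 Ft -6.31 T(F) -0.191 M [-1.095 -1.078 -0.007] q [-0.12  0.22  1.71 -0.    1.21 -0.02]
```

Run:
```python
from h import *
p,d=ctrl.camera("wrist");p2,_=ctrl.camera("side")
a=cv2.resize(p[:330,130:400],None,fx=1.6,fy=1.6);b=cv2.resize(p2[150:320,180:300],None,fx=3.1,fy=3.1)
h=min(a.shape[0],b.shape[0]);cv2.imwrite("pics/w4.png",np.hstack([a[:h],b[:h]])[:,:,::-1])
```

```text
(no output)
```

View pics/w4.png

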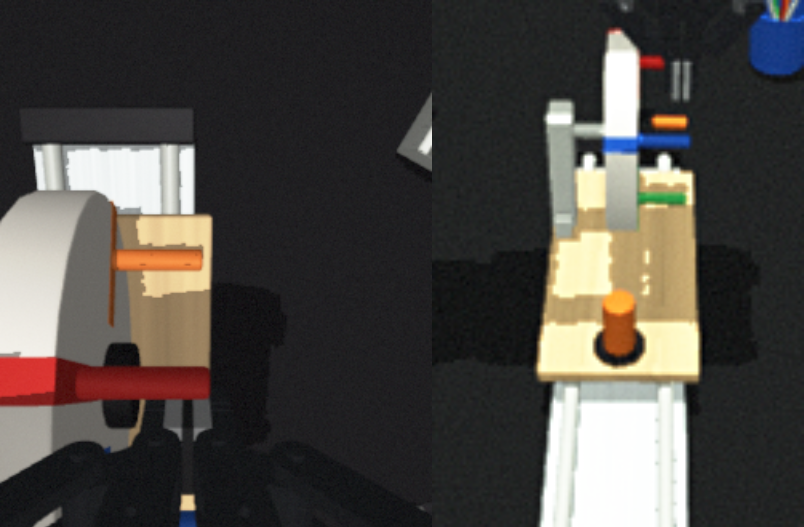

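>>> step_arm --pt "0 3 4 0 0 0 255" --pt "-45 6 4 0 0 0 255" --pt "-45 6 -45 0 0 0 255" --pt "-12 6 -45 0 0 0 255" --pt "-12 6 -45 0 0 0 255"

```text
time_s: 17.62
eef_pos: [0.5622, 0.0992, 0.17]
eef_rot: [-0.472, -0.52, -0.478, 0.527]
wrist_force: [-0.6, -0.3, 0.2]
opening: 0.001
```

Run:
```python
from h import *
log('x');o,t,R=pose();D=t-C;print("rel",D@EX,D@EY,D[2]);to(t,-5.6)
p,W,ok=cloud("side");H=hsv(p)
for c,(a,b) in dict(green=(50,75),orange=(5,16),red=(-1,3),blue=(105,125)).items():
    D=W-C;x=D@EX
    m=ok&(H[...,0]>a)&(H[...,0]<b)&(H[...,1]>160)&(x>.014)&(x<.052)&(abs(D@EY)<.09)&(abs(D[...,2])<.085)
    if m.sum()>5: print(c,m.sum(),np.median(D[m]@EY).round(4),np.median(D[m][:,2]).round(4))
```

```text
x t 17.625 alpha 0.07 rad 69.4 F [-0.6  -0.32  0.22] Fr 0.22 Ft -0.32 T(F) -0.024 M [ 0.049 -0.02  -0.   ] q [-0.03  0.24  1.66 -0.    1.25  0.06]
rel 0.045096403594779004 0.059883056760952756 0.034998786059982384
t 17.62 tcp [0.5622 0.0992 0.17  ] row [0. 0. 0.] [0.  0.1 0.8] F [-0.63 -0.26  0.22] M [ 0.047 -0.025 -0.   ] open 0.001 q [-0.03  0.24  1.66 -0.    1.25  0.06]
green 29 -0.0305 -0.0434
orange 38 0.045 -0.0273
red 57 0.0277 0.0484
blue 66 -0.0477 0.0315
```

>>> step_arm --pt "-6 5 0 0 0 0 255" --pt "-6 5 5 0 0 0 255" --pt "-6 5 9 0 0 0 255"

```text
time_s: 18.05
eef_pos: [0.5697, 0.0884, 0.1799]
eef_rot: [-0.474, -0.523, -0.476, 0.526]
wrist_force: [0.1, 0.7, -0.3]
opening: 0.002
```

```bash
python3 L.py -1 peg2.jsonl
```

```text
-1 t 18.05 alpha 0.05 rad 67.1 F [-0.01  0.66 -0.27] Fr -0.27 Ft 0.66 T(F) 0.043 M [ 0.009 -0.061  0.037] q [-0.05  0.24  1.65 -0.    1.26  0.05]
```

>>> step_arm --pt "0 0 4 0 0 0 255" --pt "0 0 8 0 0 0 255"

```text
time_s: 18.3
eef_pos: [0.5689, 0.0827, 0.1799]
eef_rot: [-0.473, -0.524, -0.477, 0.524]
wrist_force: [0.5, 11.0, 6.8]
opening: -0.001
```

```bash
python3 L.py -1 peg2.jsonl
```

```text
-1 t 18.3 alpha -0.18 rad 62.9 F [-0.57 10.95  6.81] Fr 6.77 Ft 10.97 T(F) 0.191 M [ 1.761  0.271 -0.015] q [-0.06  0.23  1.65  0.    1.26  0.03]
```

>>> step_arm --pt "0 0 4 0 0 0 255"

```text
time_s: 18.42
eef_pos: [0.5688, 0.0799, 0.181]
eef_rot: [0.473, 0.524, 0.477, -0.524]
wrist_force: [-3.2, 14.5, 13.5]
opening: -0.001
```

```bash
python3 L.py -1 peg2.jsonl
```

```text
-1 t 18.425 alpha -0.28 rad 61.8 F [-4.59 14.13 13.54] Fr 13.47 Ft 14.2 T(F) 0.09 M [ 2.26   0.623 -0.093] q [-0.07  0.23  1.65  0.01  1.26  0.03]
```

>>> step_arm --pt "0 0 4 0 0 0 255"

```text
time_s: 18.55
eef_pos: [0.5688, 0.0768, 0.1822]
eef_rot: [0.473, 0.525, 0.477, -0.523]
wrist_force: [-3.8, 17.4, 21.0]
opening: -0.0
```

```bash
python3 L.py -1 peg2.jsonl
```

```text
-1 t 18.55 alpha -0.36 rad 60.8 F [-5.5  16.99 21.04] Fr 20.94 Ft 17.12 T(F) -0.003 M [ 2.629  1.082 -0.181] q [-0.08  0.23  1.66  0.01  1.26  0.02]
```

>>> step_arm --pt "0 0 4 0 0 0 255"

```text
time_s: 18.68
eef_pos: [0.5689, 0.0726, 0.1828]
eef_rot: [0.473, 0.525, 0.477, -0.523]
wrist_force: [0.5, 9.1, 8.5]
opening: -0.002
```

```bash
python3 L.py -1 peg2.jsonl
```

```text
-1 t 18.675 alpha -0.31 rad 58.7 F [-0.37  9.06  8.5 ] Fr 8.45 Ft 9.11 T(F) 0.143 M [ 1.503  0.28  -0.007] q [-0.08  0.22  1.66  0.01  1.26  0.01]
```

>>> step_arm --pt "0 0 4 0 0 0 255"

```text
time_s: 18.8
eef_pos: [0.5679, 0.0672, 0.1812]
eef_rot: [0.474, 0.524, 0.476, -0.524]
wrist_force: [0.6, 6.9, 5.9]
opening: -0.0
```

```bash
python3 L.py -1 peg2.jsonl
```

```text
-1 t 18.8 alpha -0.15 rad 54.3 F [-0.06  6.94  5.94] Fr 5.92 Ft 6.95 T(F) 0.151 M [ 1.126  0.12  -0.044] q [-0.09  0.22  1.66  0.    1.26  0.01]
```

>>> step_arm --pt "0 0 4 0 0 0 255"

```text
time_s: 18.92
eef_pos: [0.5672, 0.0628, 0.1806]
eef_rot: [-0.473, -0.524, -0.476, 0.524]
wrist_force: [-0.5, 6.6, 5.2]
opening: -0.003
```

```bash
python3 L.py -1 peg2.jsonl
```

```text
-1 t 18.925 alpha -0.12 rad 51.6 F [-1.15  6.54  5.18] Fr 5.16 Ft 6.55 T(F) 0.173 M [1.085 0.223 0.013] q [-0.1   0.22  1.66  0.    1.26 -0.  ]
```

>>> step_arm --pt "0 0 4 0 0 0 255"

```text
time_s: 19.05
eef_pos: [0.5666, 0.0586, 0.1803]
eef_rot: [-0.473, -0.523, -0.476, 0.524]
wrist_force: [-0.1, 5.7, 5.1]
opening: -0.001
```

```bash
python3 L.py -1 peg2.jsonl
```

```text
-1 t 19.05 alpha -0.1 rad 49.5 F [-0.67  5.63  5.13] Fr 5.12 Ft 5.64 T(F) 0.153 M [0.933 0.127 0.026] q [-0.11  0.22  1.67  0.    1.26 -0.01]
```

>>> step_arm --pt "0 0 4 0 0 0 255"

```text
time_s: 19.18
eef_pos: [0.5661, 0.0544, 0.1801]
eef_rot: [-0.473, -0.523, -0.476, 0.525]
wrist_force: [-0.1, 5.6, 3.8]
opening: 0.002
```

```bash
python3 L.py -1 peg2.jsonl
```

```text
-1 t 19.175 alpha -0.08 rad 47.8 F [-0.69  5.59  3.76] Fr 3.76 Ft 5.6 T(F) 0.193 M [ 0.83   0.127 -0.017] q [-0.11  0.22  1.67  0.    1.26 -0.02]
```

>>> step_arm --pt "0 0 4 0 0 0 255"

```text
time_s: 19.3
eef_pos: [0.5657, 0.0502, 0.1801]
eef_rot: [-0.473, -0.523, -0.476, 0.525]
wrist_force: [-0.1, 5.5, 4.1]
opening: 0.004
```

```bash
python3 L.py -1 peg2.jsonl
```

```text
-1 t 19.3 alpha -0.07 rad 46.5 F [-0.59  5.46  4.09] Fr 4.08 Ft 5.47 T(F) 0.199 M [ 0.814  0.106 -0.008] q [-0.12  0.22  1.67  0.    1.26 -0.02]
```

>>> step_arm --pt "0 0 4 0 0 0 255"

```text
time_s: 19.42
eef_pos: [0.5653, 0.0462, 0.18]
eef_rot: [-0.473, -0.523, -0.476, 0.525]
wrist_force: [-0.5, 5.1, 2.7]
opening: -0.0
```

```bash
python3 L.py -1 peg2.jsonl
```

```text
-1 t 19.425 alpha -0.06 rad 45.6 F [-1.04  5.05  2.74] Fr 2.73 Ft 5.06 T(F) 0.207 M [0.754 0.064 0.001] q [-0.13  0.22  1.67  0.    1.26 -0.03]
```

>>> step_arm --pt "0 0 4 0 0 0 255"

```text
time_s: 19.55
eef_pos: [0.5647, 0.0418, 0.1795]
eef_rot: [-0.473, -0.523, -0.476, 0.525]
wrist_force: [0.9, 5.4, 2.3]
opening: 0.004
```

```bash
python3 L.py -1 peg2.jsonl
```

```text
-1 t 19.55 alpha -0.01 rad 44.6 F [0.38 5.42 2.32] Fr 2.32 Ft 5.42 T(F) 0.234 M [ 0.733 -0.049 -0.054] q [-0.14  0.22  1.67  0.    1.26 -0.04]
```

>>> step_arm --pt "0 0 4 0 0 0 255"

```text
time_s: 19.68
eef_pos: [0.5642, 0.0376, 0.1789]
eef_rot: [-0.473, -0.523, -0.476, 0.525]
wrist_force: [2.2, 4.6, -1.3]
opening: 0.003
```

```bash
python3 L.py -1 peg2.jsonl
```

```text
-1 t 19.675 alpha 0.0 rad 43.9 F [ 1.69  4.82 -1.31] Fr -1.31 Ft 4.82 T(F) 0.21 M [ 0.976 -0.321  0.062] q [-0.14  0.22  1.68 -0.    1.26 -0.04]
```

>>> step_arm --pt "0 0 4 0 0 0 255"

```text
time_s: 19.8
eef_pos: [0.5635, 0.0338, 0.1782]
eef_rot: [-0.473, -0.523, -0.477, 0.525]
wrist_force: [3.6, 6.2, -4.9]
opening: 0.001
```

```bash
python3 L.py -1 peg2.jsonl
```

```text
-1 t 19.8 alpha -0.03 rad 43.5 F [ 2.93  6.49 -4.91] Fr -4.92 Ft 6.48 T(F) 0.255 M [ 1.221 -0.491 -0.008] q [-0.15  0.21  1.68  0.    1.25 -0.05]
```

>>> step_arm --pt "0 0 4 0 0 0 255"

```text
time_s: 19.92
eef_pos: [0.5627, 0.0301, 0.1777]
eef_rot: [-0.472, -0.522, -0.477, 0.526]
wrist_force: [2.4, 7.1, -6.5]
opening: 0.0
```

```bash
python3 L.py -1 peg2.jsonl
```

```text
-1 t 19.925 alpha -0.06 rad 43.6 F [ 1.72  7.34 -6.46] Fr -6.47 Ft 7.34 T(F) 0.256 M [ 1.319 -0.404 -0.026] q [-0.16  0.21  1.68  0.    1.25 -0.06]
```

>>> step_arm --pt "0 0 4 0 0 0 255"

```text
time_s: 20.05
eef_pos: [0.562, 0.0265, 0.1773]
eef_rot: [-0.472, -0.522, -0.477, 0.526]
wrist_force: [3.2, 7.4, -7.7]
opening: 0.0
```

```bash
python3 L.py -1 peg2.jsonl
```

```text
-1 t 20.05 alpha -0.09 rad 44.1 F [ 2.51  7.67 -7.7 ] Fr -7.71 Ft 7.65 T(F) 0.228 M [ 1.595 -0.439  0.014] q [-0.16  0.21  1.68  0.    1.25 -0.07]
```

>>> step_arm --pt "0 0 4 0 0 0 255"

```text
time_s: 20.18
eef_pos: [0.5615, 0.0228, 0.177]
eef_rot: [-0.472, -0.522, -0.478, 0.526]
wrist_force: [2.9, 8.5, -5.4]
opening: -0.003
```

```bash
python3 L.py -1 peg2.jsonl
```

```text
-1 t 20.175 alpha -0.13 rad 45.1 F [ 2.03  8.79 -5.44] Fr -5.46 Ft 8.78 T(F) 0.281 M [ 1.467 -0.334 -0.076] q [-0.17  0.21  1.68  0.    1.25 -0.07]
```

>>> step_arm --pt "0 0 -4 0 0 0 255" --pt "-45 0 -4 0 0 0 255" --pt "-45 0 40 0 0 0 255" --pt "-15 0 40 0 0 0 255" --pt "1 0 40 0 0 0 255" --pt "1 0 40 0 0 0 255"

```text
time_s: 20.92
eef_pos: [0.5573, -0.0182, 0.1765]
eef_rot: [-0.472, -0.521, -0.477, 0.527]
wrist_force: [-0.3, 0.2, 0.1]
opening: 0.001
```

```bash
python3 L.py 1 peg2.jsonl
```

```text
1 t 20.925 alpha 0.05 rad 70.8 F [-0.32  0.15  0.12] Fr 0.12 Ft 0.15 T(F) 0.013 M [ 0.032 -0.022 -0.015] q [-0.24  0.2   1.7  -0.    1.25 -0.14]
```

>>> step_arm --pt "0 0 -4 0 0 0 255" --pt "0 0 -8 0 0 0 255"

```text
time_s: 21.18
eef_pos: [0.5601, -0.01, 0.1792]
eef_rot: [-0.474, -0.523, -0.476, 0.525]
wrist_force: [0.9, -0.4, 0.1]
opening: 0.002
```

```bash
python3 L.py 1 peg2.jsonl
```

```text
1 t 21.175 alpha 0.07 rad 66.0 F [ 0.9  -0.28  0.14] Fr 0.14 Ft -0.28 T(F) -0.006 M [-0.046 -0.008 -0.037] q [-0.23  0.2   1.69 -0.    1.25 -0.13]
```

>>> step_arm --pt "0 0 -4 0 0 0 255"

```text
time_s: 21.3
eef_pos: [0.5603, -0.0063, 0.179]
eef_rot: [-0.474, -0.522, -0.476, 0.525]
wrist_force: [0.5, -5.3, 2.6]
opening: -0.003
```

```bash
python3 L.py 1 peg2.jsonl
```

```text
1 t 21.3 alpha 0.11 rad 63.2 F [ 0.99 -5.19  2.58] Fr 2.57 Ft -5.19 T(F) -0.111 M [-0.736 -0.036  0.019] q [-0.22  0.2   1.69 -0.    1.25 -0.12]
```

>>> step_arm --pt "0 0 -4 0 0 0 255"

```text
time_s: 21.42
eef_pos: [0.5609, -0.0037, 0.1797]
eef_rot: [-0.475, -0.522, -0.475, 0.526]
wrist_force: [-4.2, -9.9, 10.4]
opening: -0.003
```

```bash
python3 L.py 1 peg2.jsonl
```

```text
1 t 21.425 alpha 0.25 rad 61.8 F [ -3.19 -10.28  10.38] Fr 10.34 Ft -10.33 T(F) -0.017 M [-1.448  0.479  0.017] q [-0.22  0.2   1.69 -0.01  1.25 -0.12]
```

>>> step_arm --pt "0 0 -4 0 0 0 255"

```text
time_s: 21.55
eef_pos: [0.5615, -0.0009, 0.1808]
eef_rot: [-0.475, -0.522, -0.474, 0.526]
wrist_force: [-5.7, -12.1, 15.1]
opening: -0.003
```

```bash
python3 L.py 1 peg2.jsonl
```

```text
1 t 21.55 alpha 0.36 rad 60.7 F [ -4.5  -12.59  15.11] Fr 15.03 Ft -12.69 T(F) 0.025 M [-2.072  0.974  0.12 ] q [-0.21  0.2   1.69 -0.01  1.25 -0.11]
```

>>> step_arm --pt "0 0 -4 0 0 0 255"

```text
time_s: 21.68
eef_pos: [0.5624, 0.0023, 0.1819]
eef_rot: [-0.476, -0.522, -0.473, 0.526]
wrist_force: [-7.8, -12.2, 21.7]
opening: 0.001
```

```bash
python3 L.py 1 peg2.jsonl
```

```text
1 t 21.675 alpha 0.42 rad 59.4 F [ -6.62 -12.87  21.72] Fr 21.62 Ft -13.03 T(F) 0.189 M [-2.131  1.189  0.117] q [-0.2   0.2   1.68 -0.01  1.25 -0.1 ]
```

>>> step_arm --pt "0 0 -4 0 0 0 255"

```text
time_s: 21.8
eef_pos: [0.5626, 0.0085, 0.1803]
eef_rot: [-0.475, -0.523, -0.475, 0.525]
wrist_force: [0.6, -2.1, 1.1]
opening: 0.003
```

```bash
python3 L.py 1 peg2.jsonl
```

```text
1 t 21.8 alpha 0.15 rad 54.5 F [ 0.76 -2.02  1.08] Fr 1.08 Ft -2.02 T(F) -0.058 M [-0.345 -0.023 -0.024] q [-0.19  0.21  1.69 -0.    1.25 -0.09]
```

>>> step_arm --pt "0 0 -4 0 0 0 255"

```text
time_s: 21.92
eef_pos: [0.562, 0.0136, 0.1786]
eef_rot: [-0.474, -0.523, -0.476, 0.526]
wrist_force: [-1.5, -2.0, 1.2]
opening: 0.001
```

```bash
python3 L.py 1 peg2.jsonl
```

```text
1 t 21.925 alpha 0.06 rad 50.4 F [-1.25 -2.14  1.23] Fr 1.23 Ft -2.15 T(F) -0.062 M [-0.214 -0.002 -0.011] q [-0.19  0.21  1.69 -0.    1.25 -0.09]
```

>>> step_arm --pt "0 0 -4 0 0 0 255"

```text
time_s: 22.05
eef_pos: [0.562, 0.018, 0.1779]
eef_rot: [-0.473, -0.522, -0.476, 0.526]
wrist_force: [-0.7, -1.0, 0.8]
opening: 0.002
```

```bash
python3 L.py 1 peg2.jsonl
```

```text
1 t 22.05 alpha 0.04 rad 47.8 F [-0.64 -1.07  0.78] Fr 0.78 Ft -1.07 T(F) -0.029 M [-0.228 -0.008  0.026] q [-0.18  0.21  1.68 -0.    1.25 -0.08]
```

>>> step_arm --pt "0 0 -4 0 0 0 255"

```text
time_s: 22.18
eef_pos: [0.5623, 0.0221, 0.1777]
eef_rot: [-0.473, -0.522, -0.476, 0.526]
wrist_force: [-0.3, -1.4, 0.9]
opening: -0.003
```

```bash
python3 L.py 1 peg2.jsonl
```

```text
1 t 22.175 alpha 0.04 rad 46.0 F [-0.17 -1.4   0.87] Fr 0.87 Ft -1.4 T(F) -0.045 M [-0.205  0.031  0.023] q [-0.17  0.21  1.68 -0.    1.25 -0.07]
```

>>> step_arm --pt "0 0 -4 0 0 0 255"

```text
time_s: 22.3
eef_pos: [0.5627, 0.026, 0.1778]
eef_rot: [-0.473, -0.522, -0.476, 0.526]
wrist_force: [0.1, -0.9, 0.7]
opening: -0.005
```

```bash
python3 L.py 1 peg2.jsonl
```

```text
1 t 22.3 alpha 0.04 rad 44.7 F [ 0.19 -0.86  0.68] Fr 0.68 Ft -0.86 T(F) -0.028 M [-0.122 -0.021 -0.016] q [-0.16  0.21  1.68 -0.    1.25 -0.07]
```

>>> step_arm --pt "0 0 -4 0 0 0 255"

```text
time_s: 22.42
eef_pos: [0.5632, 0.0298, 0.1779]
eef_rot: [-0.473, -0.522, -0.476, 0.526]
wrist_force: [-1.2, -1.6, -0.2]
opening: -0.003
```

```bash
python3 L.py 1 peg2.jsonl
```

```text
1 t 22.425 alpha 0.04 rad 43.8 F [-1.08 -1.68 -0.23] Fr -0.23 Ft -1.68 T(F) -0.074 M [-0.223  0.014 -0.004] q [-0.16  0.21  1.68 -0.    1.25 -0.06]
```

>>> step_arm --pt "0 0 -4 0 0 0 255"

```text
time_s: 22.55
eef_pos: [0.5635, 0.0338, 0.1779]
eef_rot: [-0.473, -0.522, -0.476, 0.526]
wrist_force: [-0.3, 0.0, -0.4]
opening: -0.004
```

```bash
python3 L.py 1 peg2.jsonl
```

```text
1 t 22.55 alpha 0.05 rad 43.2 F [-0.27 -0.01 -0.36] Fr -0.36 Ft -0.01 T(F) -0.002 M [-0.196  0.056  0.006] q [-0.15  0.22  1.68 -0.    1.25 -0.05]
```

>>> step_arm --pt "0 0 -4 0 0 0 255"

```text
time_s: 22.68
eef_pos: [0.564, 0.0377, 0.1778]
eef_rot: [-0.473, -0.522, -0.476, 0.526]
wrist_force: [-0.0, -0.3, -1.4]
opening: 0.0
```

```bash
python3 L.py 1 peg2.jsonl
```

```text
1 t 22.675 alpha 0.05 rad 42.8 F [ 0.01 -0.32 -1.44] Fr -1.44 Ft -0.32 T(F) -0.015 M [-0.208  0.059  0.009] q [-0.14  0.22  1.68 -0.    1.25 -0.04]
```

>>> step_arm --pt "0 0 -4 0 0 0 255"

```text
time_s: 22.8
eef_pos: [0.5644, 0.0416, 0.1779]
eef_rot: [-0.473, -0.522, -0.476, 0.526]
wrist_force: [0.2, -2.0, -1.7]
opening: -0.002
```

```bash
python3 L.py 1 peg2.jsonl
```

```text
1 t 22.8 alpha 0.05 rad 43.0 F [ 0.41 -1.94 -1.72] Fr -1.72 Ft -1.94 T(F) -0.078 M [-0.188 -0.011 -0.012] q [-0.14  0.22  1.68 -0.    1.25 -0.04]
```

>>> step_arm --pt "0 0 -4 0 0 0 255"

```text
time_s: 22.92
eef_pos: [0.5649, 0.0456, 0.178]
eef_rot: [-0.473, -0.522, -0.476, 0.526]
wrist_force: [-0.2, -1.9, -0.6]
opening: -0.001
```

```bash
python3 L.py 1 peg2.jsonl
```

```text
1 t 22.925 alpha 0.05 rad 43.6 F [ 0.01 -1.93 -0.56] Fr -0.56 Ft -1.93 T(F) -0.079 M [-0.262 -0.028  0.005] q [-0.13  0.22  1.67 -0.    1.25 -0.03]
```

```bash
cat > fit.py <<'E'
import json
from h import *
from scipy.optimize import least_squares
rows=[json.loads(l) for l in open("peg2.jsonl")]
D=[]
for r in rows:
    F=np.array(r['wrist_force']);M=np.array(r['torque'])@EX;t=np.array(r['eef_pos'])-C
    Fy,Fz=F@EY,F[2];s=r['dir']
    if abs(M)<.1 or abs(Fy)>11 and False: continue
    D.append((s,t@EY,t[2],Fy,Fz,M))
D=np.array(D);s,ty,tz,Fy,Fz,M=D.T;h=.010
yc=ty+s*h;yp=yc+s*.005;ap=np.arcsin(np.clip(yp/.055,-1,1));zp=.055*np.cos(ap)
# M = (yc-ty)*Fz + (zs - zp)*Fy
H=np.linalg.lstsq(Fy[:,None],(M-s*h*Fz+ (zp-tz)*Fy),rcond=None)[0][0];print("sensor above tcp",H)
L=H+tz-zp;Fm=(M-s*h*Fz)/L;Fb=.85*Fm+.15*Fy
T=Fb*zp-Fz*yc
ok=np.hypot(Fy,Fz)<13
f=lambda p:(T-(-s*p[2]+p[0]*np.sin(ap)+p[1]*np.cos(ap)))
for nm,m in(("all",ok),("all+",ok|True)):
    q=least_squares(lambda p:f(p)[m],[0,0,.165],loss='soft_l1',f_scale=.02).x
    print(nm,q.round(3),"A",np.hypot(q[0],q[1]).round(3),"phi",np.degrees(np.arctan2(q[1],q[0])).round(1),"rms",f(q)[m].std().round(3))
g=lambda p,m:least_squares(lambda p:(f([p[0]*np.cos(p[1]),p[0]*np.sin(p[1]),.165]))[m],[.12,p],bounds=([.1,-9],[.14,9]),loss='soft_l1',f_scale=.02)
for p in(0,1.5,3): r=g(p,ok);print("f fixed",r.x[0],np.degrees(r.x[1]),r.cost)
for a in zip(s,np.degrees(ap).round(0),T.round(3),(T+s*.165).round(3),ok): print(*a)
E
python3 fit.py
```

```text
sensor above tcp 0.1737347078696249
all [0.031 0.108 0.17 ] A 0.112 phi 74.0 rms 0.013
all+ [0.03  0.103 0.171] A 0.108 phi 73.6 rms 0.023
f fixed 0.11208025247418552 75.71224473318345 0.0018914390597638182
f fixed 0.11208025232636809 75.71224469158014 0.0018914390597638193
f fixed 0.11208025216142803 75.71224464371107 0.0018914390597638193
-1.0 32.0 0.266 0.101 True
-1.0 29.0 0.252 0.087 False
-1.0 25.0 0.236 0.071 False
-1.0 20.0 0.276 0.111 True
-1.0 14.0 0.267 0.102 True
-1.0 10.0 0.298 0.133 True
-1.0 5.0 0.275 0.11 True
-1.0 1.0 0.272 0.107 True
-1.0 -4.0 0.282 0.117 True
-1.0 -8.0 0.269 0.104 True
-1.0 -13.0 0.269 0.104 True
-1.0 -17.0 0.284 0.119 True
-1.0 -21.0 0.283 0.118 True
-1.0 -26.0 0.25 0.085 True
-1.0 -30.0 0.246 0.081 True
-1.0 -35.0 0.236 0.071 True
1.0 -33.0 -0.117 0.048 True
1.0 -30.0 -0.101 0.064 False
1.0 -27.0 -0.186 -0.021 False
1.0 -23.0 -0.117 0.048 False
1.0 -16.0 -0.09 0.075 True
1.0 -11.0 -0.062 0.103 True
1.0 -6.0 -0.068 0.097 True
1.0 -2.0 -0.067 0.098 True
1.0 2.0 -0.042 0.123 True
1.0 6.0 -0.077 0.088 True
1.0 10.0 -0.053 0.112 True
1.0 15.0 -0.043 0.122 True
1.0 19.0 -0.039 0.126 True
1.0 23.0 -0.071 0.094 True
```

>>> step_arm --pt "3 2 -5 0 0 0 255" --pt "6 2 -10 0 0 0 255" --pt "8 2 -14 0 0 0 255" --pt "8 2 -18 0 0 0 255" --pt "8 2 -22 0 0 0 255"

```text
time_s: 23.55
eef_pos: [0.5686, 0.0666, 0.1694]
eef_rot: [-0.473, -0.522, -0.476, 0.526]
wrist_force: [0.4, -2.6, -0.8]
opening: 0.001
```

>>> step_arm --pt "0 0 4 0 0 0 255" --pt "-50 0 4 0 0 0 255" --pt "-50 2 60 0 0 0 255" --pt "-50 2 88 0 0 0 255" --pt "-20 2 88 0 0 0 255" --pt "-20 2 88 0 0 0 255"

```text
time_s: 24.3
eef_pos: [0.5608, -0.0206, 0.1884]
eef_rot: [-0.472, -0.522, -0.477, 0.527]
wrist_force: [0.3, -0.2, 1.1]
opening: -0.001
```

```bash
cat > pegs.py <<'E'
from h import *
def pegs(cam="side"):
    o,t,R=pose();D=t-C;print("t",round(o['time_s'],2),"tcp rel",(D@EX).round(4),(D@EY).round(4),D[2].round(4))
    p,W,ok=cloud(cam);H=hsv(p);D=W-C;x=D@EX
    for c,(a,b) in dict(green=(50,75),orange=(5,16),red=(-1,3),blue=(105,125)).items():
        m=ok&(H[...,0]>a)&(H[...,0]<b)&(H[...,1]>160)&(x>.014)&(x<.052)&(abs(D@EY)<.09)&(abs(D[...,2])<.085)
        if m.sum()>5:
            y,z=np.median(D[m]@EY),np.median(D[m][:,2]);print(c,m.sum(),y.round(4),z.round(4),"alpha",np.degrees(np.arctan2(y+.003,z-.003)).round(0))
    m=ok&(H[...,0]>5)&(H[...,0]<16)&(H[...,1]>160)&(abs(W[...,0]-.5)<.06)&(abs(W[...,1]+.1)<.04)&(W[...,2]>.04)&(W[...,2]<.1)
    if m.sum(): print("handle",W[m].mean(0).round(4))
    return p
if __name__=="__main__": pegs()
E
python3 pegs.py
```

```text
t 24.3 tcp rel 0.0554 -0.0594 0.0534
green 30 -0.0428 -0.0325 alpha -132.0
orange 38 0.0338 -0.0405 alpha 140.0
blue 49 -0.0375 0.0431 alpha -41.0
handle [ 0.4978 -0.1075  0.0689]
```

>>> step_arm --pt "17 0 0 0 0 0 255" --pt "17 0 -4 0 0 0 255" --pt "17 0 -8 0 0 0 255" --pt "17 0 -12 0 0 0 255" --pt "17 0 -15 0 0 0 255"

```text
time_s: 24.98
eef_pos: [0.565, -0.0063, 0.1743]
eef_rot: [-0.475, -0.523, -0.475, 0.525]
wrist_force: [5.3, -1.5, -0.3]
opening: -0.001
```

```bash
python3 L.py 1 peg3.jsonl
```

```text
1 t 24.975 alpha 0.13 rad 59.6 F [ 5.41 -0.94 -0.28] Fr -0.29 Ft -0.94 T(F) -0.05 M [-0.224 -0.84  -0.001] q [-0.22  0.22  1.68 -0.    1.24 -0.12]
```

>>> step_arm --pt "0 0 -4 0 0 0 255"

```text
time_s: 25.1
eef_pos: [0.5658, -0.0024, 0.1744]
eef_rot: [-0.475, -0.523, -0.475, 0.525]
wrist_force: [2.9, -7.8, 6.5]
opening: -0.003
```

```bash
python3 L.py 1 peg3.jsonl
```

```text
1 t 25.1 alpha 0.13 rad 56.8 F [ 3.67 -7.46  6.45] Fr 6.44 Ft -7.48 T(F) -0.03 M [-1.114 -0.422  0.027] q [-0.21  0.22  1.68 -0.    1.24 -0.11]
```

>>> step_arm --pt "0 0 -4 0 0 0 255"

```text
time_s: 25.22
eef_pos: [0.5663, 0.0002, 0.1755]
eef_rot: [-0.475, -0.522, -0.474, 0.526]
wrist_force: [-1.9, -11.0, 14.1]
opening: 0.001
```

```bash
python3 L.py 1 peg3.jsonl
```

```text
1 t 25.225 alpha 0.28 rad 55.7 F [ -0.79 -11.18  14.14] Fr 14.08 Ft -11.25 T(F) 0.087 M [-1.826  0.347  0.113] q [-0.21  0.22  1.68 -0.01  1.24 -0.11]
```

>>> step_arm --pt "0 0 -4 0 0 0 255"

```text
time_s: 25.35
eef_pos: [0.5669, 0.003, 0.1768]
eef_rot: [-0.476, -0.522, -0.473, 0.526]
wrist_force: [-4.3, -14.8, 21.5]
opening: -0.005
```

```bash
python3 L.py 1 peg3.jsonl
```

```text
1 t 25.35 alpha 0.41 rad 54.8 F [ -2.85 -15.13  21.55] Fr 21.44 Ft -15.28 T(F) 0.129 M [-2.442  0.916  0.162] q [-0.2   0.22  1.68 -0.01  1.25 -0.1 ]
```

>>> step_arm --pt "0 0 -4 0 0 0 255"

```text
time_s: 25.48
eef_pos: [0.5669, 0.009, 0.1753]
eef_rot: [-0.475, -0.523, -0.474, 0.525]
wrist_force: [3.0, -5.1, 5.0]
opening: 0.0
```

```bash
python3 L.py 1 peg3.jsonl
```

```text
1 t 25.475 alpha 0.15 rad 49.9 F [ 3.48 -4.79  5.04] Fr 5.02 Ft -4.8 T(F) -0.045 M [-0.701 -0.557 -0.015] q [-0.19  0.22  1.68 -0.    1.24 -0.09]
```

>>> step_arm --pt "0 0 -4 0 0 0 255"

```text
time_s: 25.6
eef_pos: [0.5673, 0.0135, 0.1748]
eef_rot: [-0.475, -0.523, -0.475, 0.525]
wrist_force: [2.9, -4.6, 5.3]
opening: -0.001
```

```bash
python3 L.py 1 peg3.jsonl
```

```text
1 t 25.6 alpha 0.11 rad 47.0 F [ 3.37 -4.27  5.26] Fr 5.25 Ft -4.28 T(F) -0.039 M [-0.472 -0.477 -0.037] q [-0.18  0.22  1.68 -0.    1.24 -0.08]
```

>>> step_arm --pt "0 0 -4 0 0 0 255"

```text
time_s: 25.72
eef_pos: [0.5677, 0.0177, 0.1746]
eef_rot: [-0.475, -0.523, -0.475, 0.525]
wrist_force: [4.1, -3.6, 4.6]
opening: -0.003
```

```bash
python3 L.py 1 peg3.jsonl
```

```text
1 t 25.725 alpha 0.09 rad 44.7 F [ 4.46 -3.22  4.61] Fr 4.6 Ft -3.23 T(F) -0.033 M [-0.478 -0.524 -0.031] q [-0.18  0.22  1.68 -0.    1.24 -0.08]
```

>>> step_arm --pt "0 0 -4 0 0 0 255"

```text
time_s: 25.85
eef_pos: [0.5681, 0.0218, 0.1745]
eef_rot: [-0.474, -0.523, -0.475, 0.525]
wrist_force: [4.1, -3.3, 4.8]
opening: -0.0
```

```bash
python3 L.py 1 peg3.jsonl
```

```text
1 t 25.85 alpha 0.08 rad 42.9 F [ 4.39 -2.92  4.79] Fr 4.79 Ft -2.92 T(F) -0.036 M [-0.443 -0.624 -0.007] q [-0.17  0.22  1.67 -0.    1.24 -0.07]
```

>>> step_arm --pt "0 0 -4 0 0 0 255"

```text
time_s: 25.98
eef_pos: [0.5685, 0.0259, 0.1745]
eef_rot: [-0.474, -0.523, -0.475, 0.525]
wrist_force: [4.0, -2.2, 3.7]
opening: 0.0
```

```bash
python3 L.py 1 peg3.jsonl
```

```text
1 t 25.975 alpha 0.08 rad 41.4 F [ 4.21 -1.78  3.74] Fr 3.73 Ft -1.79 T(F) -0.024 M [-0.411 -0.596  0.02 ] q [-0.16  0.23  1.67 -0.    1.24 -0.06]
```

>>> step_arm --pt "0 0 -4 0 0 0 255"

```text
time_s: 26.1
eef_pos: [0.5689, 0.0299, 0.1744]
eef_rot: [-0.474, -0.523, -0.475, 0.525]
wrist_force: [3.8, -2.7, 4.6]
opening: -0.006
```

```bash
python3 L.py 1 peg3.jsonl
```

```text
1 t 26.1 alpha 0.07 rad 40.3 F [ 4.08 -2.29  4.56] Fr 4.55 Ft -2.3 T(F) -0.052 M [-0.378 -0.736  0.006] q [-0.15  0.23  1.67 -0.    1.24 -0.06]
```

>>> step_arm --pt "0 0 -4 0 0 0 255"

```text
time_s: 26.22
eef_pos: [0.5693, 0.0339, 0.1742]
eef_rot: [-0.474, -0.523, -0.475, 0.525]
wrist_force: [5.2, -3.5, 2.5]
opening: 0.001
```

```bash
python3 L.py 1 peg3.jsonl
```

```text
1 t 26.225 alpha 0.07 rad 39.5 F [ 5.53 -2.95  2.47] Fr 2.47 Ft -2.95 T(F) -0.105 M [-0.423 -0.764  0.007] q [-0.15  0.23  1.67 -0.    1.24 -0.05]
```

>>> step_arm --pt "0 0 -4 0 0 0 255"

```text
time_s: 26.35
eef_pos: [0.5696, 0.0379, 0.1739]
eef_rot: [-0.474, -0.523, -0.475, 0.525]
wrist_force: [5.8, -3.1, 0.8]
opening: 0.002
```

```bash
python3 L.py 1 peg3.jsonl
```

```text
1 t 26.35 alpha 0.07 rad 38.9 F [ 6.07 -2.54  0.81] Fr 0.81 Ft -2.54 T(F) -0.099 M [-0.437 -0.936 -0.015] q [-0.14  0.23  1.67 -0.    1.24 -0.04]
```

>>> step_arm --pt "0 0 -4 0 0 0 255"

```text
time_s: 26.48
eef_pos: [0.57, 0.0418, 0.1736]
eef_rot: [-0.474, -0.523, -0.475, 0.525]
wrist_force: [6.7, -4.7, -0.6]
opening: -0.0
```

```bash
python3 L.py 1 peg3.jsonl
```

```text
1 t 26.475 alpha 0.08 rad 38.7 F [ 7.11 -4.02 -0.61] Fr -0.62 Ft -4.02 T(F) -0.153 M [-0.67  -1.103  0.005] q [-0.13  0.23  1.67 -0.    1.24 -0.03]
```

>>> step_arm --pt "0 0 -4 0 0 0 255"

```text
time_s: 26.6
eef_pos: [0.5703, 0.0455, 0.1731]
eef_rot: [-0.474, -0.523, -0.475, 0.525]
wrist_force: [8.1, -5.8, -5.2]
opening: -0.001
```

```bash
python3 L.py 1 peg3.jsonl
```

```text
1 t 26.6 alpha 0.11 rad 38.7 F [ 8.61 -5.   -5.17] Fr -5.18 Ft -4.99 T(F) -0.153 M [-0.845 -1.341  0.018] q [-0.13  0.23  1.67 -0.    1.24 -0.03]
```

>>> step_arm --pt "0 0 -4 0 0 0 255"

```text
time_s: 26.72
eef_pos: [0.5705, 0.049, 0.1723]
eef_rot: [-0.474, -0.523, -0.475, 0.526]
wrist_force: [9.3, -7.6, -10.8]
opening: -0.001
```

```bash
python3 L.py 1 peg3.jsonl; sed -i 's/"peg2.jsonl"/__import__("sys").argv[1]/' fit.py; python3 fit.py peg3.jsonl
```

```text
1 t 26.725 alpha 0.16 rad 38.8 F [  9.96  -6.61 -10.84] Fr -10.86 Ft -6.58 T(F) -0.131 M [-1.233 -1.743 -0.013] q [-0.12  0.24  1.67 -0.    1.24 -0.02]
sensor above tcp 0.18040768200430526
all [-0.052 -0.183 -0.043] A 0.19 phi -106.0 rms 0.026
all+ [-0.013 -0.023  0.12 ] A 0.026 phi -119.1 rms 0.04
f fixed 0.10000000000000002 19.416972571642926 0.007173406964339931
f fixed 0.10000000000000092 160.13433754490796 0.0032175262309251398
f fixed 0.10000000000000829 160.13434490456675 0.003217526230929169
1.0 -33.0 -0.066 0.099 True
1.0 -28.0 -0.139 0.026 True
1.0 -25.0 -0.172 -0.007 False
1.0 -22.0 -0.243 -0.078 False
1.0 -15.0 -0.143 0.022 True
1.0 -10.0 -0.101 0.064 True
1.0 -6.0 -0.125 0.04 True
1.0 -2.0 -0.132 0.033 True
1.0 3.0 -0.133 0.032 True
1.0 7.0 -0.145 0.02 True
1.0 11.0 -0.162 0.003 True
1.0 15.0 -0.149 0.016 True
1.0 20.0 -0.198 -0.033 True
1.0 24.0 -0.151 0.014 True
1.0 28.0 -0.098 0.067 True
```

>>> step_arm --pt "0 0 4 0 0 0 255" --pt "-48 0 4 0 0 0 255" --pt "-48 0 -43 0 0 0 255" --pt "-9 0 -43 0 0 0 255" --pt "-9 0 -43 0 0 0 255"

```text
time_s: 27.35
eef_pos: [0.5703, 0.0939, 0.1784]
eef_rot: [-0.471, -0.52, -0.479, 0.527]
wrist_force: [-0.3, 0.5, -0.7]
opening: -0.001
```

```bash
python3 pegs.py; python3 L.py -1 peg4.jsonl
```

```text
t 27.35 tcp rel 0.0537 0.0554 0.0434
green 48 -0.0552 0.0147 alpha -77.0
orange 54 -0.014 -0.0519 alpha -169.0
red 55 0.0519 -0.0095 alpha 103.0
blue 58 0.0095 0.0554 alpha 13.0
handle [ 0.4976 -0.1077  0.0678]
-1 t 27.4 alpha 0.04 rad 71.3 F [1.34 0.28 0.44] Fr 0.45 Ft 0.28 T(F) -0.012 M [-0.008 -0.003  0.042] q [-0.04  0.25  1.63 -0.    1.27  0.06]
```

>>> step_arm --pt "0 0 4 0 0 0 255" --pt "0 0 8 0 0 0 255"

```text
time_s: 27.65
eef_pos: [0.5736, 0.0841, 0.1834]
eef_rot: [-0.474, -0.523, -0.475, 0.525]
wrist_force: [-0.6, -0.4, -0.5]
opening: 0.001
```

```bash
python3 L.py -1 peg4.jsonl
```

```text
-1 t 27.65 alpha 0.05 rad 66.8 F [-0.58 -0.46 -0.5 ] Fr -0.5 Ft -0.46 T(F) 0.001 M [-0.046  0.023  0.035] q [-0.06  0.24  1.64 -0.    1.27  0.04]
```

>>> step_arm --pt "0 0 4 0 0 0 255"

```text
time_s: 27.78
eef_pos: [0.5729, 0.0801, 0.183]
eef_rot: [-0.474, -0.523, -0.476, 0.526]
wrist_force: [-0.5, -0.2, 0.1]
opening: 0.004
```

```bash
python3 L.py -1 peg4.jsonl
```

```text
-1 t 27.775 alpha 0.05 rad 63.7 F [-0.43 -0.23  0.1 ] Fr 0.1 Ft -0.23 T(F) -0.015 M [0.047 0.024 0.012] q [-0.07  0.24  1.64 -0.    1.27  0.03]
```

>>> step_arm --pt "0 0 4 0 0 0 255"

```text
time_s: 27.9
eef_pos: [0.5722, 0.0762, 0.1825]
eef_rot: [-0.473, -0.523, -0.476, 0.526]
wrist_force: [0.1, -0.4, 0.8]
opening: 0.001
```

```bash
python3 L.py -1 peg4.jsonl
```

```text
-1 t 27.9 alpha 0.05 rad 60.8 F [ 0.18 -0.43  0.79] Fr 0.79 Ft -0.43 T(F) -0.05 M [-0.023  0.032 -0.037] q [-0.07  0.24  1.64 -0.    1.27  0.03]
```

>>> step_arm --pt "0 0 4 0 0 0 255"

```text
time_s: 28.02
eef_pos: [0.5717, 0.0724, 0.1822]
eef_rot: [-0.473, -0.522, -0.476, 0.526]
wrist_force: [-0.2, -0.3, 0.2]
opening: -0.0
```

```bash
python3 L.py -1 peg4.jsonl
```

```text
-1 t 28.025 alpha 0.05 rad 58.3 F [-0.2  -0.33  0.17] Fr 0.16 Ft -0.33 T(F) -0.021 M [ 0.055 -0.099 -0.007] q [-0.08  0.24  1.65 -0.    1.27  0.02]
```

>>> step_arm --pt "0 0 4 0 0 0 255"

```text
time_s: 28.15
eef_pos: [0.5712, 0.0685, 0.1821]
eef_rot: [-0.473, -0.522, -0.476, 0.526]
wrist_force: [0.1, -1.0, -1.0]
opening: -0.0
```

```bash
python3 L.py -1 peg4.jsonl
```

```text
-1 t 28.15 alpha 0.05 rad 55.9 F [ 0.24 -0.95 -1.01] Fr -1.01 Ft -0.95 T(F) -0.014 M [ 0.045 -0.014  0.032] q [-0.09  0.23  1.65 -0.    1.27  0.01]
```

>>> step_arm --pt "0 0 4 0 0 0 255"

```text
time_s: 28.28
eef_pos: [0.571, 0.0653, 0.1822]
eef_rot: [-0.473, -0.523, -0.476, 0.525]
wrist_force: [-0.2, 3.7, 2.7]
opening: -0.001
```

```bash
python3 L.py -1 peg4.jsonl
```

```text
-1 t 28.275 alpha -0.03 rad 54.4 F [-0.6   3.61  2.67] Fr 2.67 Ft 3.61 T(F) 0.098 M [ 0.71   0.173 -0.016] q [-0.09  0.23  1.65  0.    1.27  0.01]
```

>>> step_arm --pt "0 0 4 0 0 0 255"

```text
time_s: 28.4
eef_pos: [0.5707, 0.0614, 0.1826]
eef_rot: [-0.473, -0.523, -0.476, 0.525]
wrist_force: [-0.2, 4.9, 4.3]
opening: 0.001
```

```bash
python3 L.py -1 peg4.jsonl
```

```text
-1 t 28.4 alpha -0.02 rad 52.9 F [-0.64  4.9   4.26] Fr 4.26 Ft 4.9 T(F) 0.135 M [ 0.675  0.181 -0.01 ] q [-0.1   0.23  1.65  0.    1.27 -0.  ]
```

>>> step_arm --pt "0 0 4 0 0 0 255"

```text
time_s: 28.52
eef_pos: [0.5703, 0.0571, 0.1826]
eef_rot: [-0.474, -0.523, -0.476, 0.525]
wrist_force: [0.1, 3.6, 3.6]
opening: 0.006
```

```bash
python3 L.py -1 peg4.jsonl
```

```text
-1 t 28.525 alpha 0.02 rad 51.1 F [-0.26  3.54  3.61] Fr 3.61 Ft 3.54 T(F) 0.101 M [ 0.691  0.11  -0.009] q [-0.11  0.23  1.65 -0.    1.27 -0.01]
```

>>> step_arm --pt "0 0 4 0 0 0 255"

```text
time_s: 28.65
eef_pos: [0.5699, 0.0528, 0.1824]
eef_rot: [-0.473, -0.523, -0.476, 0.525]
wrist_force: [0.3, 4.2, 3.5]
opening: -0.0
```

```bash
python3 L.py -1 peg4.jsonl
```

```text
-1 t 28.65 alpha 0.04 rad 49.5 F [-0.06  4.24  3.45] Fr 3.46 Ft 4.23 T(F) 0.151 M [ 0.637  0.069 -0.076] q [-0.11  0.23  1.66 -0.    1.26 -0.02]
```

>>> step_arm --pt "0 0 4 0 0 0 255"

```text
time_s: 28.78
eef_pos: [0.5694, 0.0487, 0.1822]
eef_rot: [-0.473, -0.522, -0.476, 0.526]
wrist_force: [-0.7, 5.2, 4.1]
opening: -0.003
```

```bash
python3 L.py -1 peg4.jsonl; python3 fit.py peg4.jsonl
```

```text
-1 t 28.775 alpha 0.05 rad 48.3 F [-1.23  5.06  4.07] Fr 4.07 Ft 5.06 T(F) 0.197 M [ 0.697  0.083 -0.047] q [-0.12  0.22  1.66 -0.    1.26 -0.02]
sensor above tcp 0.17174954081852115
all [-0.314 -1.692  1.906] A 1.721 phi -100.5 rms 0.004
all+ [-0.314 -1.692  1.906] A 1.721 phi -100.5 rms 0.004
f fixed 0.10000000000000005 19.244661571890312 0.00154520029100261
f fixed 0.13999999999998777 159.10458855951734 0.00028737592512590576
f fixed 0.13999999990511197 159.10458808411408 0.0002873759253625708
-1.0 13.0 0.187 0.022 True
-1.0 8.0 0.185 0.02 True
-1.0 4.0 0.204 0.039 True
-1.0 -1.0 0.211 0.046 True
-1.0 -5.0 0.25 0.085 True
```

>>> step_arm --pt "0 0 -3 0 0 0 255" --pt "-20 0 -6 0 0 0 255" --pt "-80 0 -6 0 0 0 255" --pt "-110 0 -6 0 0 0 0" --pt "-110 0 -6 0 0 0 0"

```text
time_s: 29.4
eef_pos: [0.572, 0.0543, 0.2949]
eef_rot: [-0.475, -0.523, -0.474, 0.525]
wrist_force: [-0.3, 0.4, -0.4]
opening: 0.42
```

Run:
```python
from pegs import *
p=pegs();rim(150,-35)
```

```text
t 29.4 tcp rel 0.0592 0.0161 0.1599
green 33 -0.0563 -0.0045 alpha -98.0
blue 64 -0.0083 0.0567 alpha -6.0
handle [ 0.4976 -0.1078  0.0676]
t 29.45 tcp [0.5709 0.0544 0.2926] row [ 35.2 -57.8 102.2] [-0.1 35.1  0.2] F [-0.52 -0.86 -0.39] M [ 0.065 -0.012  0.015] open 0.505 q [-0.11  0.14  1.53 -0.    1.48 -0.01]
```

>>> step_arm --pt "0 -20 25 0 9 0 0" --pt "0 -40 50 0 18 0 0" --pt "5 -59 75 0 26 0 0" --pt "20 -59 95 0 32 0 0" --pt "35 -59 102 0 35 0 0" --pt "35 -59 102 0 35 0 0"

```text
time_s: 30.2
eef_pos: [0.4998, -0.0412, 0.2543]
eef_rot: [0.305, 0.657, 0.597, -0.346]
wrist_force: [-0.0, 0.3, 0.4]
opening: 1.001
```

Run:
```python
from h import *
rim(57,-35)
p,d=ctrl.camera("wrist");cv2.imwrite("pics/w5.png",p[:,:,::-1])
```

```text
t 30.2 tcp [ 0.4998 -0.0412  0.2543] row [90.   4.  -1.9] [-0.6 -0.1  0.5] F [-0.01  0.27  0.39] M [-0.254 -0.002  0.022] open 1.001 q [-0.66  0.12  1.75  0.51  1.63 -0.61]
```

View pics/w5.png

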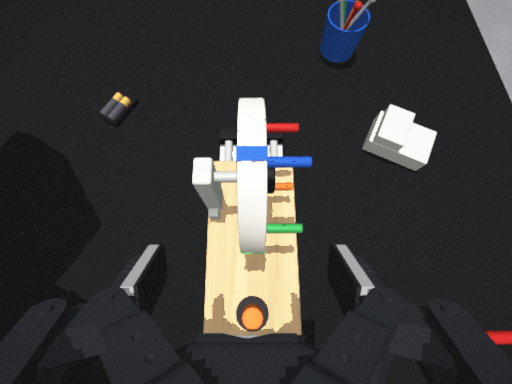

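The wrist view shows the wheel edge-on at column 252 between the jaws (145/352), with blue (row 160) and green (row 229) on either side of the grip spot. All clear, so I'll grip.

>>> step_arm --pt "45 2 -2 0 0 0 0" --pt "80 2 -2 0 0 0 0" --pt "89 2 -2 0 0 0 0" --pt "89 2 -2 0 0 0 255" --pt "89 2 -2 0 0 0 255" --pt "88 2 -2 0 0 0 255" --pt "88 2 -2 0 0 0 255" --pt "88 2 -2 0 0 0 255"

```text
time_s: 31.25
eef_pos: [0.5084, 0.01, 0.1877]
eef_rot: [0.309, 0.656, 0.596, -0.344]
wrist_force: [-4.2, -3.3, 5.5]
opening: 0.262
```

Run:
```python
from pegs import *
log('g');pegs();o,_,_=pose();print(o['opening'])
```

```text
g t 31.25 alpha -34.91 rad 62.8 F [-3.83 -3.68  5.52] Fr 6.64 Ft 0.14 T(F) -0.005 M [-0.054  0.431  0.326] q [-0.56  0.18  1.83  0.54  1.46 -0.62]
t 31.25 tcp rel 0.0002 -0.0341 0.0527
green 22 -0.0561 -0.0054 alpha -99.0
handle [ 0.4978 -0.1053  0.0735]
0.2650969723421841
```

>>> step_arm --pt "0 -0.3 -6.4 0 -6 0 255" --pt "0.9 -0.3 -12.7 0 -12 0 255" --pt "2.6 -0.3 -18.9 0 -18 0 255" --pt "4.4 -0.3 -23.8 0 -23 0 255" --pt "4.4 -0.3 -23.8 0 -23 0 255" --pt "4.4 -0.3 -23.8 0 -23 0 255"

```text
time_s: 32.05
eef_pos: [0.5106, 0.0329, 0.1975]
eef_rot: [0.421, 0.575, 0.523, -0.467]
wrist_force: [-1.0, 3.0, 6.0]
opening: 0.262
```

Run:
```python
from pegs import *
p=pegs();log('g');o,_,_=pose();print(o['opening'],o['dq'])
w,d=ctrl.camera("wrist");t,_=ctrl.camera("top")
a=cv2.resize(p[120:340,170:310],None,fx=2.2,fy=2.2);b=cv2.resize(t[150:260,190:400],None,fx=2,fy=2);
c=np.zeros((a.shape[0],a.shape[1]+b.shape[1],3),np.uint8);c[:,:a.shape[1]]=a;c[:b.shape[0],a.shape[1]:]=b;k=w[60:320,150:360];k=k[:c.shape[0]-b.shape[0]];c[b.shape[0]:b.shape[0]+k.shape[0],a.shape[1]:a.shape[1]+k.shape[1]]=k
cv2.imwrite("pics/fin.png",c[:,:,::-1])
```

```text
t 32.05 tcp rel 0.0002 -0.0112 0.0625
green 55 -0.0547 0.0168 alpha -75.0
orange 26 -0.0173 -0.0516 alpha -165.0
red 49 0.0513 -0.0122 alpha 106.0
blue 24 0.0112 0.0524 alpha 16.0
handle [ 0.4977 -0.1053  0.0737]
g t 32.1 alpha -12.1 rad 63.4 F [-1.38  2.7   6.08] Fr 5.38 Ft 3.91 T(F) 0.237 M [ 0.589  0.143 -0.011] q [-0.3   0.07  1.82  0.21  1.31 -0.26]
0.2653847739131802 [-0.00811674  0.00222698 -0.00128153  0.00594032  0.00325497 -0.00074238]
```

View pics/fin.png

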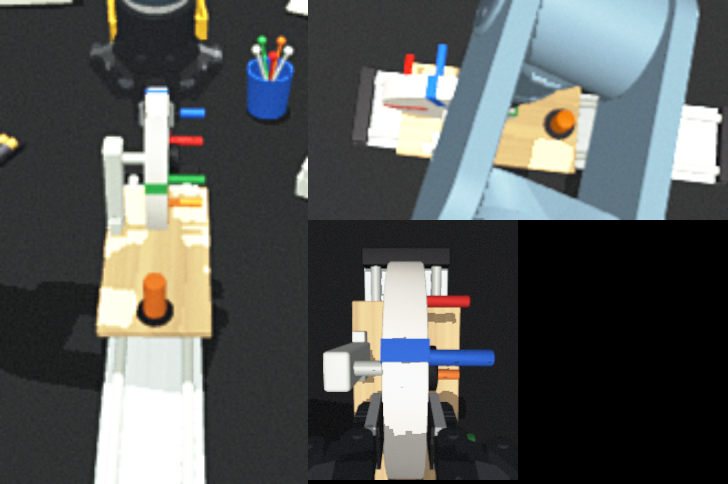

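```bash
python3 -c "
from bench import ctrl
print(ctrl.hand_in())"
```

```text
the job is handed in; nothing more can be done
None
```

I handed the job in at about 32 s, with the fingers gripping the wheel rim, the carrier clicked in and the heavy side at the bottom by my estimate. No verdict was reported.

- **Carrier:** I gripped the handle and pushed the carrier to the station. It then held against about 9 N in both directions. The handle stayed within about 1–2 mm of that place in later camera checks, even though some pushes on the pegs briefly reached 17 N.
- **Finding the weight:** Turning the wheel with a rim grip gave torque readings I could not trust, because the grip itself was strained. Instead I pushed the red and blue pegs over the top with the shut fingers.
    - **Red peg, both directions:** this was the cleanest data. It gave a pull of about 0.11 N m with the weight about 75° from red, towards orange.
    - **Blue peg:** the weight would be at the bottom with blue at about +15° from the red result, and +19 to +20° from the blue pushes. Part of the blue data was spoiled by a side contact, so I aimed for +17°.
- **Final state:** The camera shows blue at +16°, red at 106°, green at −75° and orange at −165°, where 0° is straight up and positive leans to the rail's +y. I expect the heavy side to be straight down to within about 5–8°. The gripper opening of 0.26 shows the jaws held on the wheel, and the arm was still.
- **Bystanders:** I never moved near the tee cup, cutters, battery pack or foam offcut. I did not measure their positions again at the end.

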